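# Batch loose cartons through the gate chute into a basket and hang it up

### The job

Take the long brown box that was left in the sloping chute and lay it in the black tray, then lay every small pink carton from the bench in the chute behind its shut gate; when all are queued there, hold the basket by its handle under the chute's mouth and raise it off the bench so that its rim lifts the gate by its two black feet and the whole batch slides into the basket. Then take the basket away so that the gate falls shut, hang it with all the cartons by its handle bar on both prongs of the hook stand, and let go. Leave the tape roll and the other things on the bench alone.

Things in the scene. Friction and masses are not known exactly. Their poses are not given: they have to be found in the camera images.
- carton0: pale pink folding carton (closed, rigid), 60 mm long (its x) x 40 mm wide (its y) x 40 mm tall (its z), about 0.09 kg; origin at its centre. Three or four of the four cartons are present, standing on the bench near the robot; all are alike
- carton1: pale pink folding carton (closed, rigid), 60 mm long (its x) x 40 mm wide (its y) x 40 mm tall (its z), about 0.09 kg; origin at its centre. Three or four of the four cartons are present, standing on the bench near the robot; all are alike
- carton2: pale pink folding carton (closed, rigid), 60 mm long (its x) x 40 mm wide (its y) x 40 mm tall (its z), about 0.09 kg; origin at its centre. Three or four of the four cartons are present, standing on the bench near the robot; all are alike
- carton3: pale pink folding carton (closed, rigid), 60 mm long (its x) x 40 mm wide (its y) x 40 mm tall (its z), about 0.09 kg; origin at its centre. Three or four of the four cartons are present, standing on the bench near the robot; all are alike
- long_box: plain brown box, 100 mm long (its x) x 40 mm wide (its y) x 40 mm tall (its z), 0.10 kg, origin at its centre; it starts lying along the lane of the chute (tilted with it) against the gate
- tray: fixed shallow black tray, 150 (its x) x 110 mm outside, walls 25 mm high and 4 mm thick, floor 4 mm; origin at the centre of its underside on the bench
- chute: fixed gravity chute of slick bright metal; origin on the bench straight below the middle of its gate; x points horizontally uphill, y across, z up. The lane slopes down at 20 degrees towards -x and is 52 mm wide between side walls 10 mm high; an end plate closes its upper end (x = 280 mm), the gate its lower end (x = 0). Supports stand at x above 0 only
- chute_gate_foot (a point): middle of the lane floor at the gate, 235 mm above the bench; chute axes. The floor rises 0.364 mm per mm of x. Four cartons fit in the lane one behind the other, long side along the lane; they slide down to the gate by themselves
- chute_lip (a point): middle of the lower end of the lane floor, 40 mm out from the gate (-x of the chute), 220 mm above the bench, underside 214 mm; the cartons leave here. The space below it and further out is free
- gate_feet (a point): midway between the undersides of the gate's two black feet (moves with the gate; 143 mm above the bench when it is shut). The feet lie at y = +-45 mm of the chute, 20 mm wide in y, and reach from 2 mm inside the gate plane to 58 mm out from it (-x); this point is 28 mm out. A basket rim raised under both feet lifts the gate
- gate (a joint): height of the lift gate at the chute's mouth, m: 0 shut, 0.060 fully up. It slides straight up and falls shut by its own weight (about 1.4 N). Cartons pass under it once it is up by 0.045. Metal plate with a crossbar 46 mm above the lane floor when shut (100 mm long in y), two legs outside the lane running down to black feet
- basket: open grey basket 180 (its x) x 150 mm, walls 108 mm high, 4 mm thick, 0.32 kg; origin at the centre of its underside. A rigid handle arch stands in its plane x = 0 on the side walls (y = +-71 mm). The arch's steel bar runs along y, 215 mm above the underside, 10 x 10 mm; its middle carries a black grip 54 mm long in y, 14 mm thick in x, 26 mm tall (202 to 228 mm above the underside)
- basket_bar (a point): middle of the bar's underside, 210 mm above the basket's underside; basket axes
- hook_stand: fixed stand with a two-pronged hook; origin on the bench below the hook's seat, prongs point to -x. Post (radius 12 mm) at x = 130 mm. The prongs (radius 5 mm, y = +-47 mm, one each side of the basket's grip) slope down from a crossbar at x = 130 mm, 316 mm high, to the seat at x = -11 to 11 mm and end in upturned tips at x = -31 mm, 298 mm high. Base plate 12 mm high; the rest below is free
- hook_seat (a point): midway between the prongs' seats, straight above the stand's origin, 270 mm high, level with the tops of the prongs there: the underside of a hung basket's bar rests here, the bar along the stand's y
- tape_roll: cardboard tape roll lying flat, outer radius 34, 26 tall; sizes in mm; bystander, origin at the underside's centre; leave alone
- spray_bottle: white spray bottle, radius 30, 170 tall; sizes in mm; bystander, origin at the underside's centre; leave alone
- mug: white mug, radius 38, 90 tall; sizes in mm; bystander, origin at the underside's centre; leave alone
- screwdriver: black screwdriver lying down, 200 long; sizes in mm; bystander, origin at the underside's centre; leave alone
- big_carton: plain cardboard box 100 x 70 x 80, not one of the pink cartons; sizes in mm; bystander, origin at the underside's centre; leave alone
- glue_jar: small white jar, radius 32, 80 tall; sizes in mm; bystander, origin at the underside's centre; leave alone
Not all that is in view belongs to the job. What is shaped like the carton2 but red is not meant. What is shaped like the carton3 but orange is not meant.

How it is judged (in metres and radians):
On the way, in this order (a step that is already met when the one before it is completed fails the run):
1. the long box lies in the tray (x of long_box in the frame of tray between -0.07 and 0.07 m and y of long_box in the frame of tray between -0.05 and 0.05 m and z of long_box in the frame of tray between 0.01 and 0.04 m and linear speed of long_box below 0.05 m/s), for 0.2 s.
2. all the cartons present lie in the chute's lane behind the shut gate, at rest (x of carton0 in the frame of chute between -0.02 and 0.29 m and y of carton0 in the frame of chute between -0.035 and 0.035 m and z of carton0 in the frame of chute between 0.23 and 0.39 m and x of carton1 in the frame of chute between -0.02 and 0.29 m and y of carton1 in the frame of chute between -0.035 and 0.035 m and z of carton1 in the frame of chute between 0.23 and 0.39 m and x of carton2 in the frame of chute between -0.02 and 0.29 m and y of carton2 in the frame of chute between -0.035 and 0.035 m and z of carton2 in the frame of chute between 0.23 and 0.39 m and x of carton3 in the frame of chute between -0.02 and 0.29 m and y of carton3 in the frame of chute between -0.035 and 0.035 m and z of carton3 in the frame of chute between 0.23 and 0.39 m and linear speed of each of carton0, carton1, carton2, carton3 below 0.05 m/s and value of joint gate below 0.01 m), for 0.2 s.
3. the basket, held off the bench, lifts the gate by its feet (value of joint gate above 0.035 m and height (world z) of basket above 0.03 m and contact force between basket and chute above 0.2 N), for 0.05 s.
4. all the cartons present are in the basket while it is off the bench (x of carton0 in the frame of basket between -0.09 and 0.09 m and y of carton0 in the frame of basket between -0.075 and 0.075 m and z of carton0 in the frame of basket between 0 and 0.13 m and x of carton1 in the frame of basket between -0.09 and 0.09 m and y of carton1 in the frame of basket between -0.075 and 0.075 m and z of carton1 in the frame of basket between 0 and 0.13 m and x of carton2 in the frame of basket between -0.09 and 0.09 m and y of carton2 in the frame of basket between -0.075 and 0.075 m and z of carton2 in the frame of basket between 0 and 0.13 m and x of carton3 in the frame of basket between -0.09 and 0.09 m and y of carton3 in the frame of basket between -0.075 and 0.075 m and z of carton3 in the frame of basket between 0 and 0.13 m and height (world z) of basket above 0.02 m), for 0.2 s.
At the end, for the whole second after the job is handed in: The basket hangs released, at most swaying gently (under 0.15 m/s), on both prongs: mid-bar within 35 mm of the seat, bar aligned within 0.3 rad, tilt under 0.45 rad, underside over 40 mm above the bench, all cartons present inside it; the gate is shut (under 10 mm); the long box lies in the tray (distance between basket_bar and hook_seat below 0.035 m and angle between the y axis of basket and the y axis of hook_stand, either way round below 0.3 rad and height (world z) of basket above 0.04 m and angle between basket's own z axis and vertical below 0.45 rad and linear speed of basket below 0.15 m/s and value of joint gate below 0.01 m and contact force between the fingers and basket below 0.1 N and x of long_box in the frame of tray between -0.07 and 0.07 m and y of long_box in the frame of tray between -0.05 and 0.05 m and z of long_box in the frame of tray between 0.01 and 0.04 m and x of carton0 in the frame of basket between -0.09 and 0.09 m and y of carton0 in the frame of basket between -0.075 and 0.075 m and z of carton0 in the frame of basket between 0 and 0.13 m and x of carton1 in the frame of basket between -0.09 and 0.09 m and y of carton1 in the frame of basket between -0.075 and 0.075 m and z of carton1 in the frame of basket between 0 and 0.13 m and x of carton2 in the frame of basket between -0.09 and 0.09 m and y of carton2 in the frame of basket between -0.075 and 0.075 m and z of carton2 in the frame of basket between 0 and 0.13 m and x of carton3 in the frame of basket between -0.09 and 0.09 m and y of carton3 in the frame of basket between -0.075 and 0.075 m and z of carton3 in the frame of basket between 0 and 0.13 m); the robot touches nothing.
It fails at once if a bystander is moved by more than 30 mm (distance of any of tape_roll, spray_bottle, mug, screwdriver, big_carton, glue_jar from where it was at the start of the episode above 0.03 m).
Of carton0, carton1, carton2, carton3 only 3 to 4 are there at a start; the rules pass over those that are not, and their reading is None.
At some moment in a run one of carton0, carton1, carton2, carton3 may be knocked a few centimetres aside while the robot is not near it.
It also fails if it takes over 210 s, if anything falls off the work surface, if the arm or the gripper's body presses on something with over 40 N, if the wrist force passes 120 N, or if a joint passes its speed limit or range.

### The arm

A 7-joint arm with a two-finger parallel gripper is mounted at the origin on the work surface. World frame = base frame: x ahead of the robot, y to its left, z up, the work surface at z = 0. Lengths are in mm, angles in rad, forces in N, time in s.
With the tool pointing down it reaches from about 425 to 825 mm from the base axis. Payload 3.6 kg.
Tool frame: the origin (TCP) lies midway between the tips of the shut fingers; the grasp point (between the pads) lies 19 mm behind it; z points along the fingers, y is the line along which they close (so a half turn about z gives the same grasp; the last joint's range is limited). The gripper opens to 93 mm and grips with 3 to 60 N. Pads are 15 mm wide; open, the fingers measure 128 mm over their backs; the gripper's body (75 mm by 188 mm) begins 65 mm behind the grasp point.
Start: joints at [1.228, 0.615, -0.013, 1.423, 0.008, 1.103, -0.04], TCP at [202.504, -617.62, 218.64] pointing down, gripper open.
Joint ranges: [-3.12, 3.12], [-0.3, 2.06], [-1.34, 1.32], [0.26, 2.42], [-1.36, 4.5], [0.01, 1.98], [-2.84, 2.84]. Speed limits (rad/s): [2.79, 2.79, 3.14, 3.14, 3.14, 3.14, 3.14].

### API

Orientations are given as a unit quaternion [x, y, z, w].
In Python, from workcell import robot, read_camera gives the robot as it stands. The module is installed in compiled form; this text tells all that it offers.
- The arm moves only by the tool step_arm, never from a script. Its argument "series" is a list that holds one entry, the list of rows, each a list of 4 numbers: the shift along the tool's x, y, z in mm, then the turn about the tool's z in degrees. In form: [[[x, y, z, yaw], ...]]. A call has 1 to 20 rows; each row is the pose to reach, as a shift and turn from the pose commanded when the call began, along the tool's axes at that moment; what a row does not reach only later rows make up. A row lasts 1/10 s, in which the tool goes at most 50 mm and 8.59 degrees, less where a joint would pass 70% of its speed; a pose out of reach is approached as far as the arm can. A call with a gripper value outside its range is refused whole. "claw" is the opening, from 0 (shut) to 1 (fully open), set as the call begins (left out, the last holds). The fingers move at their own pace and stop on an object; the grip force is fixed at half the most. Time passes only in rows, so rows that repeat a pose let the fingers close. It gives the time, the measured TCP pose, the force, the opening and the grip force at its end, in the units of the state.
- robot.observe(): the state, without advancing time (a new reading comes with each control period).
- read_camera(name): name is "scene" or "top"; returns a dict with "color" (384x512x3 uint8, red, green, blue), "vertical_fov" (degrees; the focal length in pixels is half the picture's height over the tangent of half this angle, whatever the lens; pixels are square), "cx", "cy" (the principal point, pixels), "T" (4x4, takes a point from camera to world coordinates). Camera axes: x right, y down, z forward; pixel columns grow to the right and rows downward; lengths in mm; the calibration is good to about 2 mm. A picture is of the moment at which its call begins. There is no depth.
- robot.hand_in(): hands the job in; it is judged then, once.
The state is a dict: "t": time; "qpos": joint angles; "qd": joint speeds; "joint_efforts": joint torques, N m; "position": TCP position; "orientation": TCP orientation; "ft_force": force on the tool from outside, world axes, zero at the start; "wrist_torque": the same for the moment, N m; "gripper_width": finger opening in mm; "grasp_force": force on a finger pad.
Only numpy, scipy, OpenCV 4.12 (cv2) and the standard library are available. Lean on these libraries where they do the work, as an engineer would, in place of code of your own. Each camera call takes 0.05 s, during which the arm holds its last target. There are 200 camera calls.

## Working session

There is one attempt and no reset: what is moved stays moved. The work goes in short steps, Python scripts to look and compute and a tool call to move; the robot and the scene stay as the last step left them, time stands still between calls to the robot, and variables do not carry over. Pictures are saved under pics/ and viewed, at most 14 in all, crops included, and the job is handed in when it is done.

Besides the shell and the picture viewer there is one more tool, called after "Call:" as name(argument=value, ...) on one line, values as JSON. step_arm: Moves the arm, as the interface text tells. Its arguments: {"type":"object","properties":{"series":{"type":"array","items":{"type":"array","items":{"type":"array","items":{"type":"number"}}}},"claw":{"type":"number"}},"required":["series"]}

```bash
mkdir -p pics
cat > h.py <<'E'
import numpy as np, cv2
from workcell import robot, read_camera
def cam(n):
    c=read_camera(n); c['f']=c['color'].shape[0]/2/np.tan(np.radians(c['vertical_fov'])/2); c['T']=np.array(c['T']); return c
def ray(c,u,v):
    d=c['T'][:3,:3]@np.array([(u-c['cx'])/c['f'],(v-c['cy'])/c['f'],1]); return c['T'][:3,3],d
def plane(c,u,v,z):
    o,d=ray(c,u,v); return o+d*(z-o[2])/d[2]
def tri(c1,p1,c2,p2):
    o1,d1=ray(c1,*p1); o2,d2=ray(c2,*p2); s=np.linalg.lstsq(np.c_[d1,-d2],o2-o1,rcond=None)[0]
    a=o1+d1*s[0]; b=o2+d2*s[1]; return (a+b)/2, np.linalg.norm(a-b)
def proj(c,P):
    p=c['T'][:3,:3].T@(np.array(P,float)-c['T'][:3,3]); return p[:2]/p[2]*c['f']+[c['cx'],c['cy']]
def save(c,name,box=None,s=1.5):
    im=c['color'][:,:,::-1]
    if box: im=im[box[1]:box[3],box[0]:box[2]]
    cv2.imwrite('pics/'+name,cv2.resize(im,None,fx=s,fy=s,interpolation=cv2.INTER_CUBIC))
E
python3 - <<'E'
from h import *
import pickle
for n in('scene','top'):
    c=cam(n); save(c,n+'0.png'); print(n,c['f'],c['cx'],c['cy'],np.round(c['T'],3).tolist()); pickle.dump(c,open(n+'0.pkl','wb'))
s=robot.observe(); print(s)
E
```

```text
scene 362.3593298610491 252.25525176359943 189.90711281543255 [[-0.452, 0.574, -0.683, 1488.106], [0.892, 0.303, -0.335, 494.37], [0.015, -0.761, -0.649, 1101.565], [0.0, 0.0, 0.0, 1.0]]
top 437.4549021240968 260.51253109679465 194.51886815381084 [[0.023, -0.981, 0.191, 253.051], [-1.0, -0.023, 0.003, 25.726], [0.002, -0.191, -0.982, 1514.662], [0.0, 0.0, 0.0, 1.0]]
{'t': 0.1, 'qpos': array([ 1.22747004,  0.61578899, -0.01258755,  1.42470453,  0.00810711,
        1.10338137, -0.04038298]), 'qd': array([ 9.33730374e-04, -2.97384297e-03, -1.07938595e-04, -4.30630814e-03,
       -7.64998714e-05,  2.64548601e-03,  4.28650227e-04]), 'joint_efforts': array([ 8.07332199e-04, -4.60038722e+01,  2.09648930e-01, -1.66241795e+01,
       -6.12684991e-02,  1.68979133e-02,  8.71716702e-05]), 'position': array([ 202.28822077, -616.99395714,  217.63014418]), 'orientation': array([ 9.87473366e-01,  1.57781829e-01, -2.00207380e-04, -1.09781900e-03]), 'ft_force': array([-0.38744243,  0.90699755, -0.44359565]), 'wrist_torque': array([ 0.01379672,  0.05096386, -0.02788772]), 'grasp_force': 0.0, 'gripper_width': 93.33547219864599}
```

View pics/scene0.png

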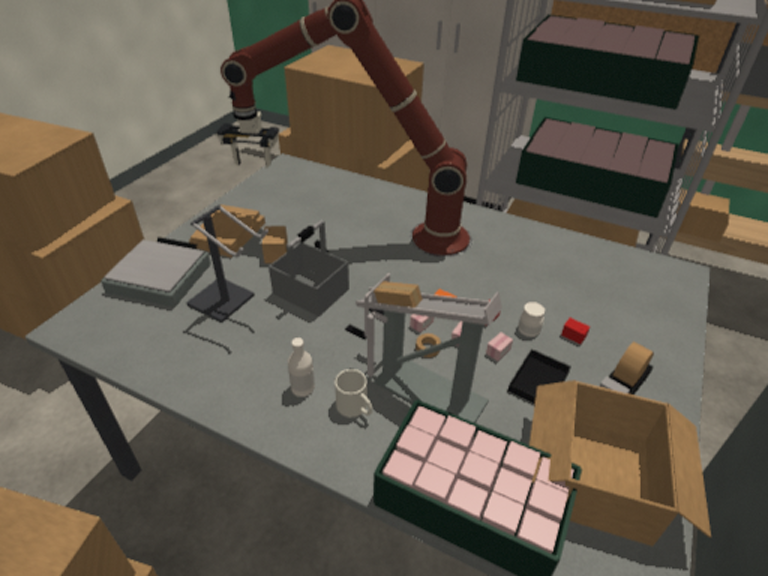

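View pics/top0.png

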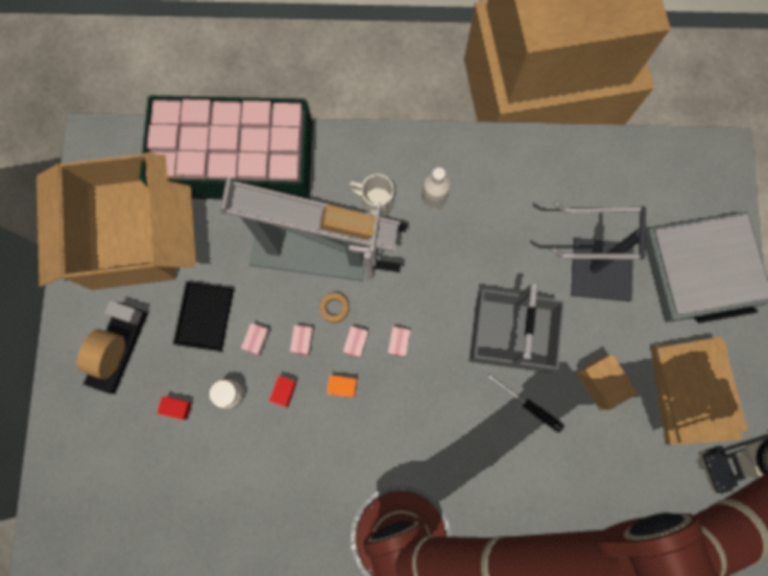

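The scene view shows the chute at (430,300) with the brown box in it, the basket at (310,275) and the hook stand at (220,260). The top view shows four pink cartons at (254,338), (301,339), (356,341) and (399,341). The red boxes at (174,407) and (283,391), the orange one at (342,386) and the pink ones in the green crate are decoys: wrong colour, or not on the bench. I'll take enlarged crops.

Run:
```python
from h import *
import pickle
t=pickle.load(open('top0.pkl','rb')); s=pickle.load(open('scene0.pkl','rb'))
save(t,'tc.png',(100,110,290,260),4); save(s,'sc.png',(225,175,385,285),5)
a=cv2.resize(t['color'][115:260,305:445,::-1],None,fx=2.8,fy=2.8,interpolation=cv2.INTER_CUBIC)
b=cv2.resize(s['color'][130:230,110:250,::-1],None,fx=2.8,fy=2.8,interpolation=cv2.INTER_CUBIC)
o=np.zeros((410,800,3),np.uint8); o[:a.shape[0],:a.shape[1]]=a; o[:b.shape[0],400:400+b.shape[1]]=b
cv2.imwrite('pics/hk.png',o)
hsv=cv2.cvtColor(t['color'],cv2.COLOR_RGB2HSV)
for name,lo,hi in(('pink',(0,25,120),(12,110,255)),('pinkb',(165,25,120),(180,110,255)),('black',(0,0,0),(180,255,30)),('brown',(8,90,70),(22,200,255))):
    m=cv2.inRange(hsv,lo,hi)
    for k in cv2.findContours(m,cv2.RETR_EXTERNAL,cv2.CHAIN_APPROX_NONE)[0]:
        if 60<cv2.contourArea(k)<3000:
            r=cv2.minAreaRect(k); bp=cv2.boxPoints(r)
            P=np.array([plane(t,*p,40 if 'pink' in name else 20)[:2] for p in bp])
            if -50<P.mean(0)[0]<900: print(name,np.round(r[0],1),np.round(r[1],1),cv2.contourArea(k),'xy',np.round(P.mean(0)),np.round(P).tolist())
```

```text
pink [265.6 227.5] [13.5 20.2] 184.5 xy [426.  10.] [[395.0, 38.0], [463.0, 28.0], [457.0, -17.0], [389.0, -7.0]]
pink [236.5 227.6] [14.  20.1] 247.0 xy [424. 108.] [[397.0, 140.0], [463.0, 123.0], [450.0, 77.0], [385.0, 94.0]]
pink [200.3 226.3] [14.2 20.1] 250.0 xy [425. 231.] [[394.0, 259.0], [462.0, 252.0], [456.0, 204.0], [388.0, 211.0]]
pink [169.  225.6] [13.8 19.9] 187.0 xy [425. 337.] [[401.0, 369.0], [465.0, 350.0], [449.0, 305.0], [385.0, 325.0]]
black [261.1 352.1] [ 5.4 26.9] 96.5 xy [21. 16.] [[13.0, 60.0], [45.0, -21.0], [30.0, -28.0], [-3.0, 53.0]]
black [436.8 348.7] [10.  35.2] 253.5 xy [  45. -556.] [[43.0, -497.0], [76.0, -609.0], [46.0, -616.0], [14.0, -504.0]]
black [361.2 276.3] [27.2  5.8] 114.5 xy [ 271. -314.] [[287.0, -271.0], [304.0, -282.0], [255.0, -357.0], [239.0, -346.0]]
black [ 77.4 231.6] [19.4 57.8] 310.5 xy [400. 653.] [[320.0, 713.0], [505.0, 657.0], [480.0, 592.0], [297.0, 650.0]]
black [135.4 210.4] [30.4 41.8] 1166.0 xy [478. 461.] [[415.0, 521.0], [559.0, 505.0], [540.0, 399.0], [397.0, 418.0]]
black [204.7 103.5] [ 9.8 52.2] 93.5 xy [876. 240.] [[780.0, 271.0], [978.0, 244.0], [971.0, 208.0], [774.0, 236.0]]
brown [227.5 257. ] [14. 19.] 237.0 xy [325. 137.] [[348.0, 170.0], [349.0, 105.0], [302.0, 104.0], [301.0, 168.0]]
brown [404.  254.6] [32.4 27.7] 797.5 xy [ 347. -461.] [[370.0, -394.0], [418.0, -478.0], [324.0, -528.0], [277.0, -445.0]]
brown [ 66.1 235.5] [26.9 31.5] 701.5 xy [385. 691.] [[352.0, 750.0], [453.0, 719.0], [418.0, 630.0], [319.0, 662.0]]
brown [222.5 204.5] [18.4 18.4] 272.0 xy [505. 161.] [[504.0, 206.0], [551.0, 163.0], [506.0, 116.0], [459.0, 159.0]]
brown [231.7 147.4] [35.1 16.7] 516.0 xy [711. 136.] [[694.0, 203.0], [755.0, 192.0], [728.0, 69.0], [668.0, 81.0]]
```

View pics/tc.png

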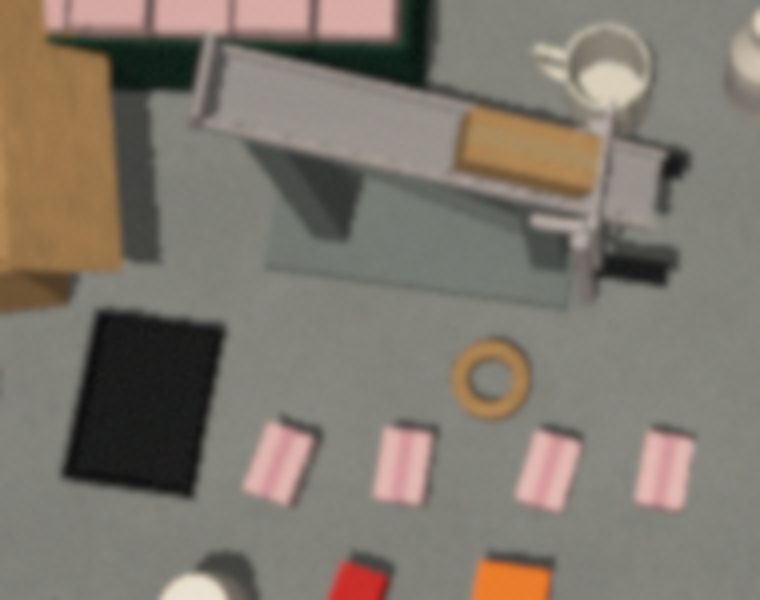

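View pics/sc.png

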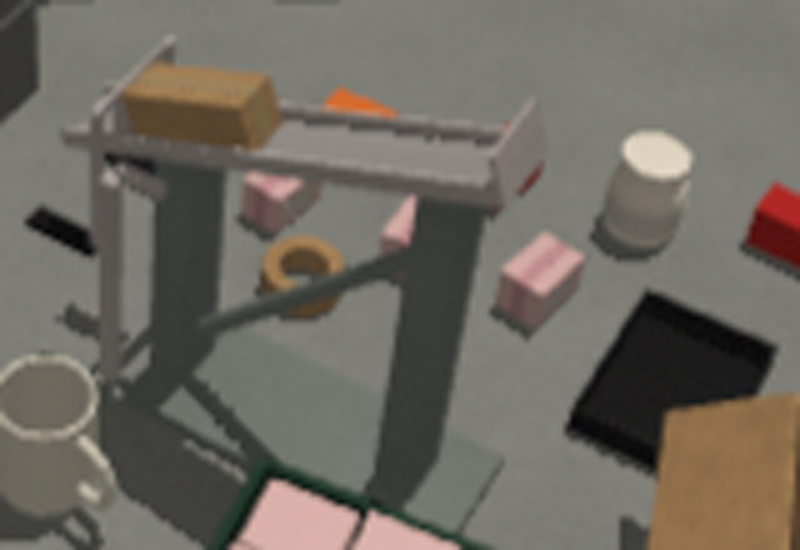

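View pics/hk.png

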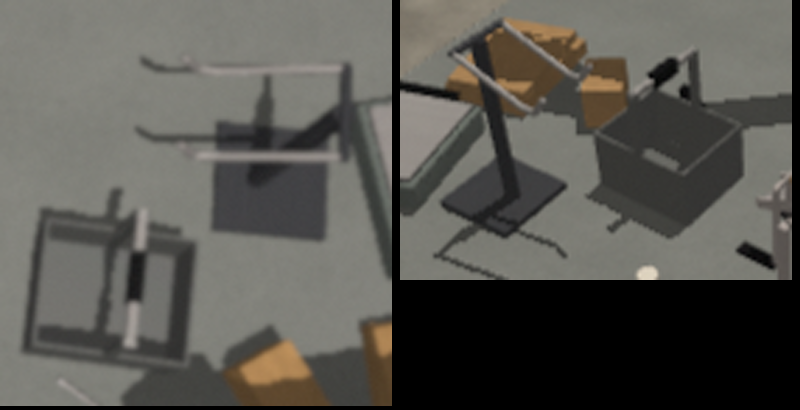

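Run:
```python
from h import *
import pickle
t=pickle.load(open('top0.pkl','rb')); s=pickle.load(open('scene0.pkl','rb'))
T=lambda x,y:((x+.5)/4-.5+100,(y+.5)/4-.5+110); S=lambda x,y:((x+.5)/5-.5+225,(y+.5)/5-.5+175)
HT=lambda x,y:(x/2.8+304.7,y/2.8+114.7); HS=lambda x,y:((x-400)/2.8+109.7,y/2.8+129.7)
for n,a,b in(('endplate hi',T(212,38),S(490,155)),('endplate lo',T(195,122),S(535,100)),('bar hi',T(607,108),S(98,105)),('bar lo',T(588,240),S(170,42)),
 ('lip hi',T(665,150),S(65,135)),
 ('tip hi',HT(187,62),HS(537,108)),('tip lo',HT(185,150),HS(582,72)),('cross hi',HT(347,68),HS(455,52)),('cross lo',HT(345,157),HS(500,22)),
 ('bk bar hi',HT(142,210),HS(635,97)),('bk bar lo',HT(131,347),HS(694,50))):
    p,e=tri(t,a,s,b); print(n,np.round(p),round(e,1))
def blob(c,box,v):
    g=cv2.cvtColor(c['color'],cv2.COLOR_RGB2GRAY)[box[1]:box[3],box[0]:box[2]]
    n,l,st,ce=cv2.connectedComponentsWithStats((g<v).astype(np.uint8))
    i=1+np.argmax(st[1:,4]); k=np.argwhere(l==i)[:,::-1].astype(np.float32); r=cv2.minAreaRect(k)
    print(st[i],r); return np.array(r[0])+box[:2]
a=blob(t,(345,195,362,232),32); b=blob(s,(195,147,212,165),40); print(a,b,tri(t,a,s,b))
```

```text
endplate hi [681. 333. 367.] 0.9
endplate lo [620. 341. 367.] 2.3
bar hi [665.  60. 283.] 0.1
bar lo [568.  70. 272.] 3.9
lip hi [650.  20. 226.] 8.5
tip hi [ 674. -295.  280.] 2.2
tip lo [ 579. -291.  280.] 3.2
cross hi [ 658. -447.  313.] 6.0
cross lo [ 566. -443.  310.] 2.2
bk bar hi [ 524. -253.  216.] 9.3
bk bar lo [ 377. -241.  215.] 6.0
[ 6 11  5 15 43] ((7.878047943115234, 18.097562789916992), (2.871220111846924, 14.135236740112305), 6.34019136428833)
[ 4  4 10 11 54] ((8.719512939453125, 8.524391174316406), (5.15373420715332, 11.088336944580078), 51.34019470214844)
[352.87804794 213.09756279] [203.71951294 155.52439117] (array([ 453.69286835, -246.75111666,  217.73906421]), np.float64(3.8011651377914806))
```

```bash
cat >> h.py <<'E'
def pose():
    s=robot.observe(); x,y,z,w=s['orientation']
    phi=np.degrees(np.arctan2(2*(x*y+z*w),1-2*(y*y+z*z))); return s,np.array(s['position']),phi
def rel(start,targets):
    """start/targets (x,y,z,phi): shift in tool axes of start + yaw (tool z down)"""
    f=np.radians(start[3]); ex=np.array([np.cos(f),np.sin(f)]); ey=np.array([np.sin(f),-np.cos(f)])
    for q in targets:
        d=np.array(q[:2])-start[:2]; yaw=-((q[3]-start[3]+90)%180-90)
        print(q,'->',np.round([d@ex,d@ey,start[2]-q[2],yaw],1).tolist())
def now(*targets):
    s,p,f=pose(); print('t',round(s['t'],1),'pos',np.round(p,1),'phi',round(f,1),'q7',round(s['qpos'][6],2),'w',round(s['gripper_width'],1),'F',np.round(s['ft_force'],1),'g',s['grasp_force']); rel([*p,f],targets)
E
python3 - <<'E'
from h import *
import pickle
t=pickle.load(open('top0.pkl','rb'))
print(plane(t,231.7,147.4,285))
now((202,-617,350,18),(621,102,350,83))
E
```

```text
[630.04300629 116.76505265 285.        ]
t 0.1 pos [ 202.3 -617.   217.6] phi 18.2 q7 -0.04 w 93.3 F [-0.4  0.9 -0.4] g 0.0
(202, -617, 350, 18) -> [-0.3, -0.1, -132.4, 0.2]
(621, 102, 350, 83) -> [621.9, -552.7, -132.4, -64.8]
```

Run:
```python
from h import *
import pickle
t=pickle.load(open('top0.pkl','rb')); s=pickle.load(open('scene0.pkl','rb'))
T=lambda x,y:((x+.5)/4-.5+100,(y+.5)/4-.5+110); S=lambda x,y:((x+.5)/5-.5+225,(y+.5)/5-.5+175)
for n,p,z in(('ep',(212,38),367),('ep',(193,125),367),('lip',(667,150),230),('lip',(652,225),230),('bar',(607,108),287),('bar',(588,240),287),
  ('wallfar@y~450',(452,92),300),('wallnear',(440,182),300),('boxL',(470,112),305),('boxL',(462,165),305),('basefoot',(568,308),3),('footA',(688,162),155),('footB',(675,268),155)):
    print('top',n,np.round(plane(t,*T(*p),z)[:2]))
for n,p,z in(('ep',(490,155),367),('ep',(535,100),367),('bar',(98,105),287),('bar',(170,42),287),('lip',(65,135),230),('legfoot',(108,375),150)):
    print('scene',n,np.round(plane(s,*S(*p),z)[:2]))
```

```text
top ep [681. 332.]
top ep [618. 341.]
top lip [650.  15.]
top lip [591.  25.]
top bar [664.  60.]
top bar [564.  71.]
top wallfar@y~450 [669. 173.]
top wallnear [601. 178.]
top boxL [652. 158.]
top boxL [612. 162.]
top basefoot [573.  97.]
top footA [664.  -3.]
top footB [576.   6.]
scene ep [681. 333.]
scene ep [620. 342.]
scene bar [670.  62.]
scene bar [586.  76.]
scene lip [652.  26.]
scene legfoot [774. 125.]
```

Call:
step_arm(series=[[[0,0,-60,0],[0,0,-130,0],[40,-35,-132,-5],[622,-553,-132,-65],[622,-553,-132,-65],[622,-553,-132,-65],[622,-553,-132,-65],[622,-553,-132,-65],[622,-553,-132,-65],[622,-553,-132,-65],[622,-553,-132,-65],[622,-553,-132,-65],[622,-553,-132,-65],[622,-553,-132,-65],[622,-553,-132,-65],[622,-553,-132,-65],[622,-553,-132,-65],[622,-553,-132,-65],[622,-553,-132,-65],[622,-553,-132,-65]]], claw=1)

```text
t: 2.1
position: [621.2, 109.2, 348.7]
orientation: [0.745, 0.667, 0.001, -0.003]
ft_force: [-0.4, 0.0, -0.1]
gripper_width: 93.0
grasp_force: 0.0
```

Run:
```python
from h import *
now((628,100,350,84.4),(628,100,290,84.4),(628,100,266,84.4))
```

```text
t 2.1 pos [621.2 109.2 348.7] phi 83.7 q7 -0.52 w 93.0 F [-0.4  0.  -0.1] g 0.0
(628, 100, 350, 84.4) -> [-8.4, 7.8, -1.3, -0.7]
(628, 100, 290, 84.4) -> [-8.4, 7.8, 58.7, -0.7]
(628, 100, 266, 84.4) -> [-8.4, 7.8, 82.7, -0.7]
```

Call:
step_arm(series=[[[-8,8,0,-1],[-8,8,20,-1],[-8,8,40,-1],[-8,8,50,-1],[-8,8,50,-1],[-8,8,50,-1]]])

```text
t: 2.7
position: [628.4, 92.4, 301.3]
orientation: [0.742, 0.67, 0.0, 0.0]
ft_force: [0.0, 0.1, 0.3]
gripper_width: 93.0
grasp_force: 0.0
```

Run:
```python
from h import *
now((628,100,266,84.4))
```

```text
t 2.7 pos [628.4  92.4 301.3] phi 84.1 q7 -0.5 w 93.0 F [0.  0.1 0.3] g 0.0
(628, 100, 266, 84.4) -> [7.5, -1.2, 35.3, -0.3]
```

Call:
step_arm(series=[[[7,-1,0,0],[7,-1,12,0],[7,-1,24,0],[7,-1,35,0],[7,-1,35,0],[7,-1,35,0]]])

```text
t: 3.3
position: [627.8, 99.6, 265.1]
orientation: [0.742, 0.67, -0.0, -0.0]
ft_force: [-0.3, -0.4, -0.1]
gripper_width: 93.2
grasp_force: 0.0
```

Call:
step_arm(series=[[[0,0,0,0],[0,0,0,0],[0,0,0,0],[0,0,0,0],[0,0,0,0],[0,0,0,0],[0,0,-10,0],[0,0,-25,0],[0,0,-50,0],[0,0,-90,0],[0,0,-90,0],[0,0,-90,0]]], claw=0)

```text
t: 4.5
position: [628.2, 100.1, 357.0]
orientation: [0.742, 0.67, 0.001, 0.001]
ft_force: [-0.4, 0.2, -0.9]
gripper_width: 39.5
grasp_force: 30.0
```

Run:
```python
from h import *
now((560,300,350,10),(480,461,350,-6),(480,461,60,-6),(480,461,40,-6))
```

```text
t 4.5 pos [628.2 100.1 357. ] phi 84.2 q7 -0.49 w 39.5 F [-0.4  0.2 -0.9] g 29.968854188919067
(560, 300, 350, 10) -> [191.9, -88.1, 7.0, 74.2]
(480, 461, 350, -6) -> [343.9, -184.1, 7.0, -89.8]
(480, 461, 60, -6) -> [343.9, -184.1, 297.0, -89.8]
(480, 461, 40, -6) -> [343.9, -184.1, 317.0, -89.8]
```

Call:
step_arm(series=[[[0,0,-45,0],[0,0,-45,0],[344,-184,-45,-90],[344,-184,-45,-90],[344,-184,-45,-90],[344,-184,-45,-90],[344,-184,-45,-90],[344,-184,-45,-90],[344,-184,-45,-90],[344,-184,-45,-90],[344,-184,-45,-90],[344,-184,-45,-90],[344,-184,-45,-90],[344,-184,-45,-90],[344,-184,-45,-90],[344,-184,0,-90],[344,-184,50,-90],[344,-184,100,-90],[344,-184,100,-90],[344,-184,100,-90]]])

```text
t: 6.5
position: [480.4, 460.8, 256.3]
orientation: [0.052, 0.999, 0.0, -0.0]
ft_force: [0.2, 0.5, 0.5]
gripper_width: 39.3
grasp_force: 30.0
```

Run:
```python
from h import *
now((480,461,70,174),(480,461,38,174))
c=cam('scene'); save(c,'s1.png',(225,100,445,280),3.4)
```

```text
t 6.5 pos [480.4 460.8 256.3] phi 174.1 q7 0.26 w 39.3 F [0.2 0.5 0.5] g 29.969155490398407
(480, 461, 70, 174) -> [0.4, 0.1, 186.3, 0.1]
(480, 461, 38, 174) -> [0.4, 0.1, 218.3, 0.1]
```

View pics/s1.png

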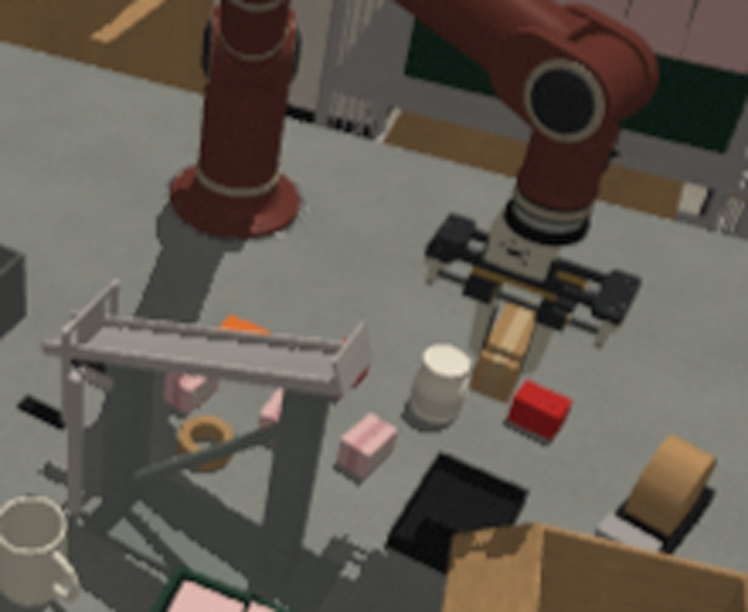

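The box is held at (505,350), tilted, and the tray below at (460,505) is empty. I'll lower and release.

Call:
step_arm(series=[[[0,0,50,0],[0,0,100,0],[0,0,150,0],[0,0,185,0],[0,0,200,0],[0,0,210,0],[0,0,217,0],[0,0,217,0],[0,0,217,0]]])

```text
t: 7.45
position: [480.6, 461.9, 40.6]
orientation: [0.051, 0.999, 0.001, 0.001]
ft_force: [-0.4, -0.1, -1.1]
gripper_width: 39.8
grasp_force: 30.0
```

Call:
step_arm(series=[[[0,0,0,0],[0,0,0,0],[0,0,0,0],[0,0,0,0],[0,0,0,0],[0,0,-30,0],[0,0,-80,0],[0,0,-120,0],[0,0,-120,0],[0,0,-120,0]]], claw=1)

```text
t: 8.45
position: [480.2, 461.1, 159.8]
orientation: [0.051, 0.999, 0.001, 0.001]
ft_force: [-0.7, -0.2, -0.7]
gripper_width: 93.1
grasp_force: 0.0
```

```bash
cat >> h.py <<'E'
def cartons(c):
    hsv=cv2.cvtColor(c['color'],cv2.COLOR_RGB2HSV); m=cv2.inRange(hsv,(0,25,120),(12,110,255))
    out=[]
    for k in cv2.findContours(m,cv2.RETR_EXTERNAL,cv2.CHAIN_APPROX_NONE)[0]:
        if cv2.contourArea(k)<80: continue
        bp=cv2.boxPoints(cv2.minAreaRect(k)); P=np.array([plane(c,*p,40)[:2] for p in bp]); ctr=P.mean(0)
        if not(300<ctr[0]<560 and -150<ctr[1]<420): continue
        e=P[1]-P[0]; g=P[2]-P[1]; L=e if np.linalg.norm(e)>np.linalg.norm(g) else g
        a=np.degrees(np.arctan2(L[1],L[0]))%180
        out.append((*np.round(ctr+[4,0]),round(a,1),cv2.contourArea(k)))
    return sorted(out,key=lambda o:o[1])
E
python3 - <<'E'
from h import *
c=cam('top'); save(c,'t1.png',(90,120,310,270),3.6); print(cartons(c)); now()
import pickle; pickle.dump(c,open('top1.pkl','wb'))
E
```

```text
[(np.float64(430.0), np.float64(7.0), np.float64(176.6), 149.5), (np.float64(415.0), np.float64(329.0), np.float64(80.0), 163.5)]
t 8.5 pos [479.8 460.1 158.1] phi 174.2 q7 0.19 w 93.0 F [ 0.6 -0.4 -0.4] g 0.0
```

View pics/t1.png

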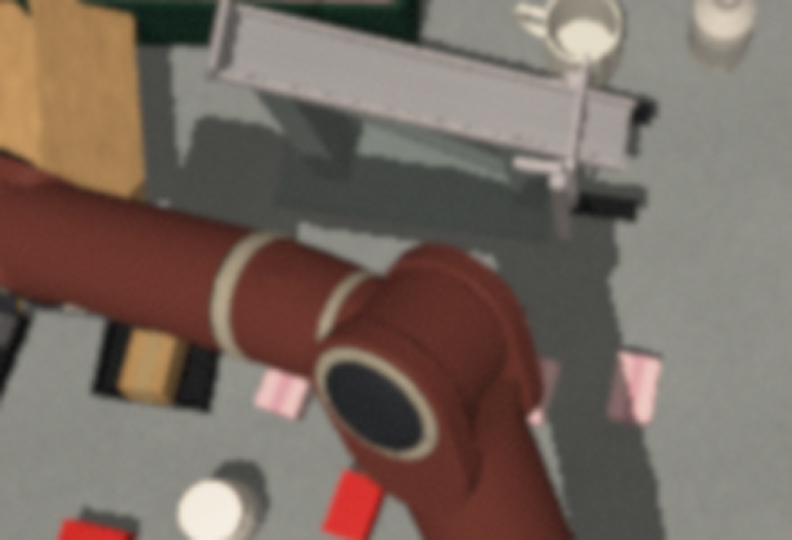

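The long box lies in the tray at (150,365), and the chute is empty with the gate shut. I'll move the arm aside so all the cartons are visible.

Run:
```python
from h import *
now((510,-170,330,85))
```

```text
t 8.5 pos [479.8 460.1 158.1] phi 174.2 q7 0.19 w 93.0 F [ 0.6 -0.4 -0.4] g 0.0
(510, -170, 330, 85) -> [-94.1, -623.7, -171.9, 89.2]
```

Call:
step_arm(series=[[[0,0,-50,0],[0,0,-100,0],[0,0,-150,0],[-4,-25,-172,8],[-94,-624,-172,90],[-94,-624,-172,90],[-94,-624,-172,90],[-94,-624,-172,90],[-94,-624,-172,90],[-94,-624,-172,90],[-94,-624,-172,90],[-94,-624,-172,90],[-94,-624,-172,90],[-94,-624,-172,90],[-94,-624,-172,90],[-94,-624,-172,90],[-94,-624,-172,90],[-94,-624,-172,90],[-94,-624,-172,90],[-94,-624,-172,90]]])

```text
t: 10.5
position: [510.0, -167.2, 330.3]
orientation: [0.741, 0.672, 0.0, -0.001]
ft_force: [0.6, -0.7, 0.5]
gripper_width: 93.1
grasp_force: 0.0
```

Run:
```python
from h import *
c=cam('top'); C=cartons(c); print(C); now()
import pickle; pickle.dump(c,open('top2.pkl','wb'))
p,a=C[-1][:2],C[-1][2]; o=C[0]
now((p[0],p[1],120,a),(p[0],p[1],10,a),(o[0],o[1],120,o[2]),(o[0],o[1],10,o[2]))
```

```text
[(np.float64(430.0), np.float64(10.0), np.float64(171.1), 246.5), (np.float64(428.0), np.float64(108.0), np.float64(166.2), 248.5), (np.float64(429.0), np.float64(231.0), np.float64(174.9), 252.0), (np.float64(429.0), np.float64(335.0), np.float64(163.1), 255.0)]
t 10.6 pos [ 510.  -167.4  330.5] phi 84.4 q7 0.01 w 92.9 F [0.1 0.1 0.1] g 0.0
t 10.6 pos [ 510.  -167.4  330.5] phi 84.4 q7 0.01 w 92.9 F [0.1 0.1 0.1] g 0.0
(np.float64(429.0), np.float64(335.0), 120, np.float64(163.1)) -> [492.0, -129.9, 210.5, -78.7]
(np.float64(429.0), np.float64(335.0), 10, np.float64(163.1)) -> [492.0, -129.9, 320.5, -78.7]
(np.float64(430.0), np.float64(10.0), 120, np.float64(171.1)) -> [168.7, -97.1, 210.5, -86.7]
(np.float64(430.0), np.float64(10.0), 10, np.float64(171.1)) -> [168.7, -97.1, 320.5, -86.7]
```

Call:
step_arm(series=[[[169,-97,190,-87],[169,-97,190,-87],[169,-97,190,-87],[169,-97,190,-87],[169,-97,190,-87],[169,-97,190,-87],[169,-97,190,-87],[169,-97,190,-87],[169,-97,190,-87],[169,-97,190,-87],[169,-97,190,-87],[169,-97,190,-87],[169,-97,235,-87],[169,-97,270,-87],[169,-97,295,-87],[169,-97,310,-87],[169,-97,319,-87],[169,-97,319,-87],[169,-97,319,-87]]])

```text
t: 12.45
position: [431.1, 8.7, 12.2]
orientation: [0.077, 0.997, 0.0, 0.001]
ft_force: [0.2, 0.3, 0.4]
gripper_width: 93.0
grasp_force: 0.0
```

Call:
step_arm(series=[[[0,0,0,0],[0,0,0,0],[0,0,0,0],[0,0,0,0],[0,0,0,0],[0,0,0,0],[0,0,-20,0],[0,0,-70,0],[0,0,-120,0],[0,0,-170,0],[0,0,-220,0],[0,0,-270,0],[0,0,-320,0],[0,0,-320,0],[0,0,-320,0]]], claw=0)

```text
t: 13.95
position: [430.4, 8.2, 331.8]
orientation: [0.077, 0.997, -0.001, 0.001]
ft_force: [-0.3, -0.3, -2.6]
gripper_width: 39.7
grasp_force: 29.9
```

```bash
cat >> h.py <<'E'
O=np.array([624.,60.]); U=np.radians(84.4); ux=np.array([np.cos(U),np.sin(U)])
def ch(x,dz,phi=84.4): # chute x, TCP height above lane floor there
    p=O+x*ux; return (round(p[0],1),round(p[1],1),round(235+.364*x+dz,1),phi)
E
python3 - <<'E'
from h import *
now(ch(50,90),ch(50,26))
E
```

```text
t 13.9 pos [430.4   8.2 331.8] phi 171.1 q7 1.04 w 39.7 F [-0.3 -0.3 -2.6] g 29.87187121063471
(np.float64(628.9), np.float64(109.8), 343.2, 84.4) -> [-180.4, 131.1, -11.4, 86.7]
(np.float64(628.9), np.float64(109.8), 279.2, 84.4) -> [-180.4, 131.1, 52.6, 86.7]
```

Call:
step_arm(series=[[[-180,131,-15,87],[-180,131,-15,87],[-180,131,-15,87],[-180,131,-15,87],[-180,131,-15,87],[-180,131,-15,87],[-180,131,-15,87],[-180,131,-15,87],[-180,131,-15,87],[-180,131,-15,87],[-180,131,-15,87],[-180,131,-15,87],[-180,131,-15,87],[-180,131,10,87],[-180,131,30,87],[-180,131,45,87],[-180,131,53,87],[-180,131,53,87],[-180,131,53,87]]])

```text
t: 15.85
position: [630.1, 106.0, 280.8]
orientation: [0.743, 0.669, -0.001, 0.003]
ft_force: [-0.4, -5.0, 8.1]
gripper_width: 40.0
grasp_force: 30.0
```

Run:
```python
from h import *
now(ch(50,26))
c=cam('scene'); save(c,'s2.png',(225,120,345,220),5)
```

```text
t 15.8 pos [630.1 106.  280.8] phi 84.0 q7 -0.56 w 40.0 F [-0.4 -5.   8.1] g 30.00526875257492
(np.float64(628.9), np.float64(109.8), 279.2, 84.4) -> [3.7, -1.6, 1.6, -0.4]
```

View pics/s2.png

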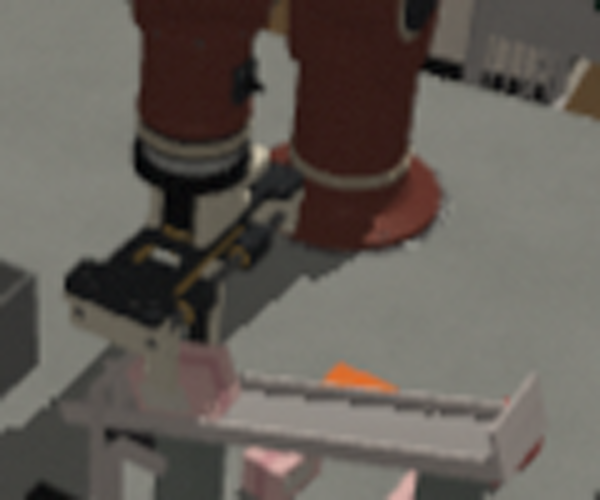

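The carton sits in the lane between the fingers at (190,375), lightly touching the floor. I'll release it.

Call:
step_arm(series=[[[0,0,0,0],[0,0,0,0],[0,0,0,0],[0,0,0,0],[0,0,0,0],[0,0,-30,0],[0,0,-80,0],[0,0,-100,0],[0,0,-100,0],[0,0,-100,0]]], claw=1)

```text
t: 16.9
position: [628.4, 110.3, 378.2]
orientation: [0.742, 0.67, -0.0, -0.0]
ft_force: [-0.4, -0.2, -0.3]
gripper_width: 93.0
grasp_force: 0.0
```

Run:
```python
from h import *
c=cam('top'); C=cartons(c); print(C); save(c,'t2.png',(90,120,310,270),3.6)
now(*[(o[0],o[1],z,o[2]) for o in C for z in(200,10)])
```

```text
[(np.float64(428.0), np.float64(108.0), np.float64(165.4), 250.0), (np.float64(429.0), np.float64(231.0), np.float64(174.9), 252.0), (np.float64(429.0), np.float64(335.0), np.float64(161.8), 258.0)]
t 16.9 pos [628.1 109.9 377.1] phi 84.2 q7 -0.52 w 92.9 F [ 0.7 -0.3 -0.9] g 0.0
(np.float64(428.0), np.float64(108.0), 200, np.float64(165.4)) -> [-22.2, -198.8, 177.1, -81.2]
(np.float64(428.0), np.float64(108.0), 10, np.float64(165.4)) -> [-22.2, -198.8, 367.1, -81.2]
(np.float64(429.0), np.float64(231.0), 200, np.float64(174.9)) -> [100.2, -210.3, 177.1, 89.3]
(np.float64(429.0), np.float64(231.0), 10, np.float64(174.9)) -> [100.2, -210.3, 367.1, 89.3]
(np.float64(429.0), np.float64(335.0), 200, np.float64(161.8)) -> [203.7, -220.9, 177.1, -77.6]
(np.float64(429.0), np.float64(335.0), 10, np.float64(161.8)) -> [203.7, -220.9, 367.1, -77.6]
```

View pics/t2.png

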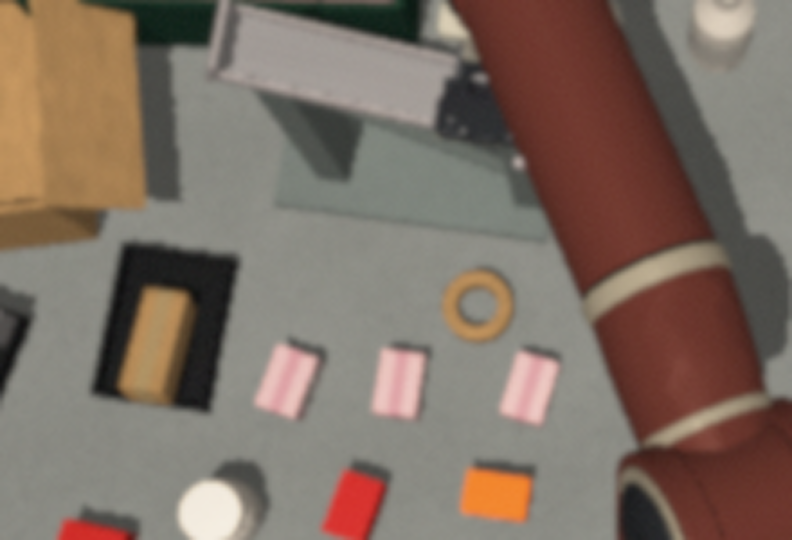

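All three remaining cartons are visible at (290,380), (400,382) and (530,385), and the box is in the tray. Next I'll take the carton at y=108.

Call:
step_arm(series=[[[-22,-199,177,-81],[-22,-199,177,-81],[-22,-199,177,-81],[-22,-199,177,-81],[-22,-199,177,-81],[-22,-199,177,-81],[-22,-199,177,-81],[-22,-199,177,-81],[-22,-199,177,-81],[-22,-199,177,-81],[-22,-199,177,-81],[-22,-199,177,-81],[-22,-199,225,-81],[-22,-199,275,-81],[-22,-199,320,-81],[-22,-199,350,-81],[-22,-199,366,-81],[-22,-199,366,-81],[-22,-199,366,-81]]])

```text
t: 18.85
position: [428.4, 108.8, 12.8]
orientation: [0.129, 0.992, -0.0, -0.0]
ft_force: [-0.4, -0.5, -0.5]
gripper_width: 93.2
grasp_force: 0.0
```

Call:
step_arm(series=[[[0,0,0,0],[0,0,0,0],[0,0,0,0],[0,0,0,0],[0,0,0,0],[0,0,0,0],[0,0,-20,0],[0,0,-70,0],[0,0,-120,0],[0,0,-170,0],[0,0,-220,0],[0,0,-270,0],[0,0,-320,0],[0,0,-360,0],[0,0,-360,0],[0,0,-360,0]]], claw=0)

```text
t: 20.45
position: [428.1, 108.3, 372.5]
orientation: [0.129, 0.992, -0.0, 0.0]
ft_force: [0.2, -0.2, -1.9]
gripper_width: 38.5
grasp_force: 30.0
```

Run:
```python
from h import *
now(ch(105,90),ch(105,30))
```

```text
t 20.4 pos [428.1 108.3 372.5] phi 165.1 q7 0.72 w 38.5 F [ 0.2 -0.2 -1.9] g 29.971382129006088
(np.float64(634.2), np.float64(164.5), 363.2, 84.4) -> [-184.8, 107.2, 9.3, 80.7]
(np.float64(634.2), np.float64(164.5), 303.2, 84.4) -> [-184.8, 107.2, 69.3, 80.7]
```

Call:
step_arm(series=[[[-185,107,5,81],[-185,107,5,81],[-185,107,5,81],[-185,107,5,81],[-185,107,5,81],[-185,107,5,81],[-185,107,5,81],[-185,107,5,81],[-185,107,5,81],[-185,107,5,81],[-185,107,5,81],[-185,107,5,81],[-185,107,20,81],[-185,107,40,81],[-185,107,55,81],[-185,107,65,81],[-185,107,69,81],[-185,107,69,81],[-185,107,69,81]]])

```text
t: 22.35
position: [636.2, 159.7, 306.2]
orientation: [0.743, 0.669, -0.001, 0.004]
ft_force: [-1.7, -6.9, 10.3]
gripper_width: 39.5
grasp_force: 30.0
```

Call:
step_arm(series=[[[0,0,0,0],[0,0,0,0],[0,0,0,0],[0,0,0,0],[0,0,0,0],[0,0,-30,0],[0,0,-70,0],[0,0,-80,0],[0,0,-80,0],[0,0,-80,0]]], claw=1)

```text
t: 23.35
position: [634.2, 164.4, 382.3]
orientation: [0.742, 0.67, -0.001, -0.0]
ft_force: [0.4, 0.1, -0.8]
gripper_width: 92.7
grasp_force: 0.0
```

Run:
```python
from h import *
c=cam('top'); C=cartons(c); print(C)
now(*[(o[0],o[1],z,o[2]) for o in C for z in(200,10)])
c=cam('scene'); save(c,'s3.png',(225,120,345,220),5)
```

```text
[(np.float64(429.0), np.float64(231.0), np.float64(174.9), 252.0), (np.float64(429.0), np.float64(335.0), np.float64(161.8), 258.5)]
t 23.4 pos [634.1 164.2 381.7] phi 84.2 q7 -0.62 w 93.0 F [-0.3  0.  -0.8] g 0.0
(np.float64(429.0), np.float64(231.0), 200, np.float64(174.9)) -> [45.6, -210.8, 181.7, 89.3]
(np.float64(429.0), np.float64(231.0), 10, np.float64(174.9)) -> [45.6, -210.8, 371.7, 89.3]
(np.float64(429.0), np.float64(335.0), 200, np.float64(161.8)) -> [149.1, -221.4, 181.7, -77.6]
(np.float64(429.0), np.float64(335.0), 10, np.float64(161.8)) -> [149.1, -221.4, 371.7, -77.6]
```

View pics/s3.png

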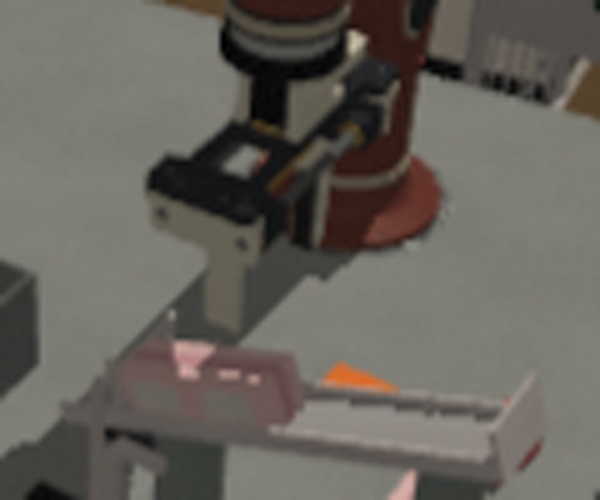

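Two cartons are queued at the gate, at (165,380) and (255,385). Next is the carton at y=231.

Call:
step_arm(series=[[[46,-211,182,-91],[46,-211,182,-91],[46,-211,182,-91],[46,-211,182,-91],[46,-211,182,-91],[46,-211,182,-91],[46,-211,182,-91],[46,-211,182,-91],[46,-211,182,-91],[46,-211,182,-91],[46,-211,182,-91],[46,-211,182,-91],[46,-211,230,-91],[46,-211,280,-91],[46,-211,325,-91],[46,-211,355,-91],[46,-211,371,-91],[46,-211,371,-91],[46,-211,371,-91]]])

```text
t: 25.35
position: [429.2, 232.0, 12.8]
orientation: [0.043, 0.999, 0.0, -0.0]
ft_force: [0.7, -0.2, -0.2]
gripper_width: 92.7
grasp_force: 0.0
```

Call:
step_arm(series=[[[0,0,0,0],[0,0,0,0],[0,0,0,0],[0,0,0,0],[0,0,0,0],[0,0,0,0],[0,0,-20,0],[0,0,-70,0],[0,0,-120,0],[0,0,-170,0],[0,0,-220,0],[0,0,-270,0],[0,0,-320,0],[0,0,-370,0],[0,0,-400,0],[0,0,-400,0],[0,0,-400,0]]], claw=0)

```text
t: 27.05
position: [429.1, 231.5, 412.1]
orientation: [0.042, 0.999, -0.001, -0.0]
ft_force: [0.5, 0.7, -2.5]
gripper_width: 39.8
grasp_force: 29.9
```

Run:
```python
from h import *
now(ch(162,90),ch(162,35))
```

```text
t 27.1 pos [429.1 231.5 412.1] phi 175.2 q7 0.56 w 39.8 F [ 0.5  0.7 -2.5] g 29.87436151597649
(np.float64(639.8), np.float64(221.2), 384.0, 84.4) -> [-210.8, 7.5, 28.1, -89.2]
(np.float64(639.8), np.float64(221.2), 329.0, 84.4) -> [-210.8, 7.5, 83.1, -89.2]
```

Call:
step_arm(series=[[[-211,8,20,91],[-211,8,20,91],[-211,8,20,91],[-211,8,20,91],[-211,8,20,91],[-211,8,20,91],[-211,8,20,91],[-211,8,20,91],[-211,8,20,91],[-211,8,20,91],[-211,8,20,91],[-211,8,20,91],[-211,8,30,91],[-211,8,50,91],[-211,8,70,91],[-211,8,79,91],[-211,8,83,91],[-211,8,83,91],[-211,8,83,91]]])

```text
t: 28.95
position: [641.3, 218.6, 331.0]
orientation: [0.743, 0.669, -0.001, 0.002]
ft_force: [-0.4, -5.3, 7.7]
gripper_width: 39.4
grasp_force: 30.0
```

Call:
step_arm(series=[[[0,0,0,0],[0,0,0,0],[0,0,0,0],[0,0,0,0],[0,0,0,0],[0,0,-30,0],[0,0,-65,0],[0,0,-65,0],[0,0,-65,0],[0,0,-65,0]]], claw=1)

```text
t: 29.95
position: [640.0, 221.8, 393.3]
orientation: [0.742, 0.67, -0.001, -0.0]
ft_force: [-0.1, -0.4, 0.6]
gripper_width: 92.9
grasp_force: 0.0
```

Run:
```python
from h import *
c=cam('top'); C=cartons(c); print(C)
now(*[(o[0],o[1],z,o[2]) for o in C for z in(200,10)])
```

```text
[(np.float64(443.0), np.float64(303.0), np.float64(163.8), 261.5)]
t 30.0 pos [640.  221.6 393. ] phi 84.2 q7 -0.71 w 92.8 F [ 0.5 -0.  -0.1] g 0.0
(np.float64(443.0), np.float64(303.0), 200, np.float64(163.8)) -> [60.9, -204.3, 193.0, -79.6]
(np.float64(443.0), np.float64(303.0), 10, np.float64(163.8)) -> [60.9, -204.3, 383.0, -79.6]
```

The last carton was knocked and is now at (443,303). I'll confirm it's at rest.

Call:
step_arm(series=[[[61,-204,193,-80],[61,-204,193,-80],[61,-204,193,-80],[61,-204,193,-80],[61,-204,193,-80],[61,-204,193,-80],[61,-204,193,-80],[61,-204,193,-80],[61,-204,193,-80],[61,-204,193,-80],[61,-204,193,-80],[61,-204,193,-80],[61,-204,193,-80]]])

```text
t: 31.3
position: [443.5, 303.3, 201.5]
orientation: [0.138, 0.99, -0.0, -0.0]
ft_force: [0.1, -0.2, -0.7]
gripper_width: 93.0
grasp_force: 0.0
```

Run:
```python
from h import *
now((443,303,10,163.8)); s=cam('scene'); t=cam('top'); print(cartons(t)); 
hsv=cv2.cvtColor(s['color'],cv2.COLOR_RGB2HSV); m=cv2.inRange(hsv,(0,25,90),(12,120,255))
for k in cv2.findContours(m,cv2.RETR_EXTERNAL,cv2.CHAIN_APPROX_NONE)[0]:
    b=cv2.boundingRect(k)
    if cv2.contourArea(k)>60 and 225<b[0]<345 and 180<b[1]<260: print(b,cv2.contourArea(k),np.round(plane(s,b[0]+b[2]/2,b[1]+b[3]/2,22)))
```

```text
t 31.3 pos [443.5 303.3 201.5] phi 164.1 q7 0.06 w 93.0 F [ 0.1 -0.2 -0.7] g 0.0
(443, 303, 10, 163.8) -> [0.4, -0.4, 191.5, 0.3]
[]
(319, 221, 14, 19) 161.0 [438. 317.  22.]
(239, 184, 74, 30) 873.5 [357.  58.  22.]
```

Call:
step_arm(series=[[[0,0,50,0],[0,0,100,0],[0,0,140,0],[0,0,170,0],[0,0,185,0],[0,0,190,0],[0,0,190,0],[0,0,190,0]]])

```text
t: 32.2
position: [444.4, 304.5, 13.2]
orientation: [0.138, 0.99, 0.001, 0.001]
ft_force: [0.4, 0.4, 0.8]
gripper_width: 93.0
grasp_force: 0.0
```

Call:
step_arm(series=[[[0,0,0,0],[0,0,0,0],[0,0,0,0],[0,0,0,0],[0,0,0,0],[0,0,0,0],[0,0,-20,0],[0,0,-70,0],[0,0,-120,0],[0,0,-170,0],[0,0,-220,0],[0,0,-270,0],[0,0,-320,0],[0,0,-370,0],[0,0,-410,0],[0,0,-410,0],[0,0,-410,0]]], claw=0)

```text
t: 33.9
position: [443.3, 303.5, 421.6]
orientation: [0.138, 0.99, -0.0, 0.0]
ft_force: [-0.8, 0.1, -1.8]
gripper_width: 39.8
grasp_force: 29.8
```

Run:
```python
from h import *
now(ch(220,85),ch(220,37))
t=cam('top'); save(t,'t3.png',(90,100,310,250),3.6); print(cartons(t))
```

```text
t 33.9 pos [443.3 303.5 421.6] phi 164.2 q7 0.25 w 39.8 F [-0.8  0.1 -1.8] g 29.78102799039334
(np.float64(645.5), np.float64(279.0), 400.1, 84.4) -> [-201.2, 31.6, 21.5, 79.8]
(np.float64(645.5), np.float64(279.0), 352.1, 84.4) -> [-201.2, 31.6, 69.5, 79.8]
[]
```

View pics/t3.png

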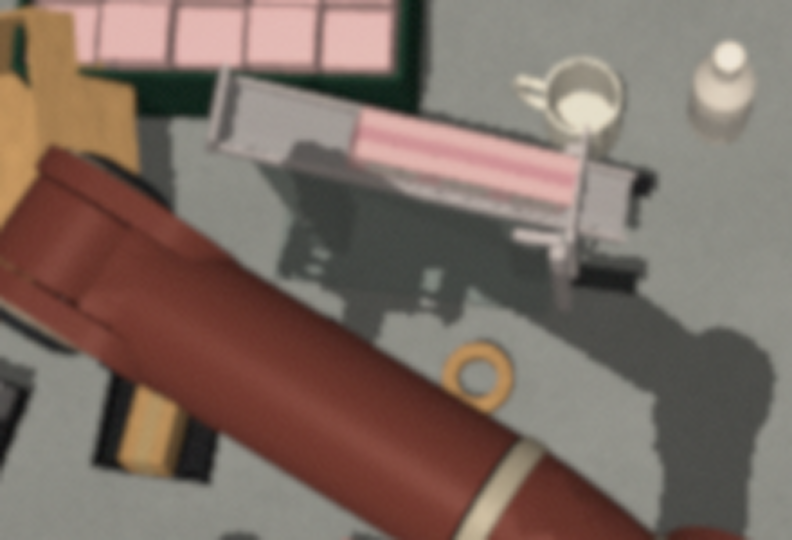

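Three cartons are queued in the lane from (355,135) to (580,185), with room uphill for the fourth.

Call:
step_arm(series=[[[-201,32,10,80],[-201,32,10,80],[-201,32,10,80],[-201,32,10,80],[-201,32,10,80],[-201,32,10,80],[-201,32,10,80],[-201,32,10,80],[-201,32,10,80],[-201,32,10,80],[-201,32,10,80],[-201,32,10,80],[-201,32,25,80],[-201,32,45,80],[-201,32,60,80],[-201,32,66,80],[-201,32,69,80],[-201,32,69,80],[-201,32,69,80]]])

```text
t: 35.85
position: [645.9, 277.3, 355.3]
orientation: [0.743, 0.67, -0.0, 0.001]
ft_force: [-2.4, -4.8, 6.8]
gripper_width: 39.8
grasp_force: 29.8
```

Call:
step_arm(series=[[[0,0,0,0],[0,0,0,0],[0,0,0,0],[0,0,0,0],[0,0,0,0],[0,0,-30,0],[0,0,-65,0],[0,0,-65,0],[0,0,-65,0],[0,0,-65,0]]], claw=1)

```text
t: 36.85
position: [645.5, 279.2, 416.3]
orientation: [0.742, 0.67, -0.001, -0.0]
ft_force: [0.3, -0.4, -0.4]
gripper_width: 92.7
grasp_force: 0.0
```

Run:
```python
from h import *
now((600,0,410,85),(454,-247,410,85),(454,-247,260,85))
```

```text
t 36.9 pos [645.5 279.2 416.3] phi 84.2 q7 -0.77 w 92.7 F [ 0.3 -0.4 -0.4] g 0.0
(600, 0, 410, 85) -> [-282.4, -17.0, 6.3, -0.8]
(454, -247, 410, 85) -> [-542.9, -137.2, 6.3, -0.8]
(454, -247, 260, 85) -> [-542.9, -137.2, 156.3, -0.8]
```

Call:
step_arm(series=[[[-543,-137,10,89],[-543,-137,10,89],[-543,-137,10,89],[-543,-137,10,89],[-543,-137,10,89],[-543,-137,10,89],[-543,-137,10,89],[-543,-137,10,89],[-543,-137,10,89],[-543,-137,10,89],[-543,-137,10,89],[-543,-137,10,89],[-543,-137,10,89],[-543,-137,10,89],[-543,-137,10,89],[-543,-137,50,89],[-543,-137,100,89],[-543,-137,130,89],[-543,-137,130,89],[-543,-137,130,89]]])

```text
t: 38.85
position: [455.3, -245.7, 288.5]
orientation: [0.999, -0.041, 0.001, -0.0]
ft_force: [0.0, 0.3, 1.3]
gripper_width: 93.0
grasp_force: 0.0
```

Run:
```python
from h import *
now((454,-247,196,-5))
t=cam('top'); s=cam('scene')
a=cv2.resize(t['color'][100:235,140:440,::-1],None,fx=2.6,fy=2.6,interpolation=cv2.INTER_CUBIC)
b=cv2.resize(s['color'][90:230,140:345,::-1],None,fx=1.75,fy=1.75,interpolation=cv2.INTER_CUBIC)
o=np.zeros((600,800,3),np.uint8); o[:a.shape[0],:a.shape[1]]=a; o[352:352+b.shape[0],:b.shape[1]]=b[:248]; cv2.imwrite('pics/c4.png',o)
```

```text
t 38.9 pos [ 455.3 -245.7  288.5] phi -4.7 q7 -1.32 w 93.0 F [0.  0.3 1.3] g 0.0
(454, -247, 196, -5) -> [-1.2, 1.4, 92.5, 0.3]
```

View pics/c4.png

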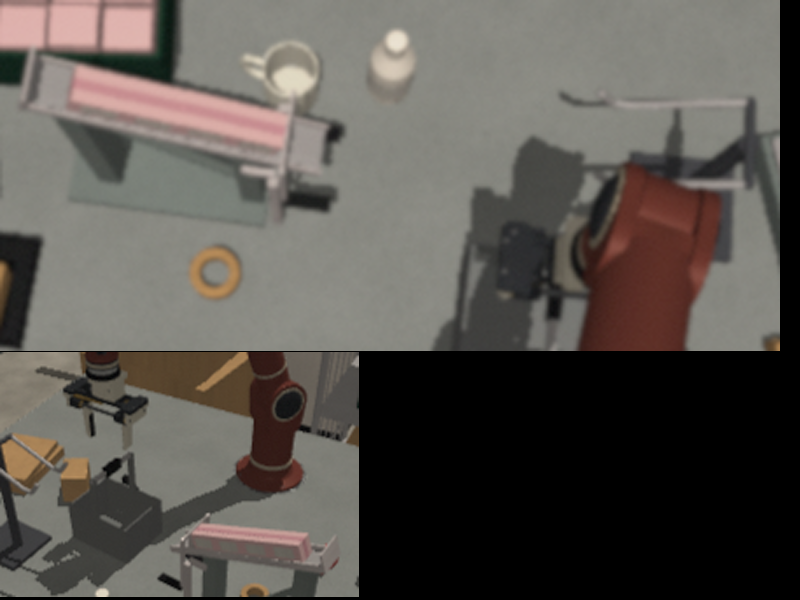

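All four cartons are queued at (70–285,80–145) behind the shut gate, and the gripper is straddling the handle. I'll grasp the basket.

Call:
step_arm(series=[[[-1,1,30,0],[-1,1,60,0],[-1,1,80,0],[-1,1,90,0],[-1,1,90,0],[-1,1,90,0]]])

```text
t: 39.55
position: [454.4, -248.2, 199.2]
orientation: [0.999, -0.042, 0.002, 0.001]
ft_force: [-0.1, 0.0, 0.8]
gripper_width: 92.6
grasp_force: 0.0
```

Call:
step_arm(series=[[[0,0,0,0],[0,0,0,0],[0,0,0,0],[0,0,0,0],[0,0,0,0],[0,0,0,0],[0,0,0,0],[0,0,0,0],[0,0,-10,0],[0,0,-20,0],[0,0,-30,0],[0,0,-30,0],[0,0,-30,0]]], claw=0)

```text
t: 40.85
position: [452.8, -247.8, 227.7]
orientation: [0.999, -0.042, -0.0, 0.0]
ft_force: [0.1, -0.6, -2.8]
gripper_width: 13.6
grasp_force: 29.9
```

Run:
```python
from h import *
now()
for n,z in(('near',212),('t',0)):
    pass
t=cam('top'); s=cam('scene')
a=cv2.resize(t['color'][150:260,270:400,::-1],None,fx=3,fy=3,interpolation=cv2.INTER_CUBIC)
b=cv2.resize(s['color'][110:220,140:270,::-1],None,fx=3,fy=3,interpolation=cv2.INTER_CUBIC)
cv2.imwrite('pics/c5.png',np.hstack([a,b]))
```

```text
t 40.9 pos [ 452.8 -247.8  227.7] phi -4.9 q7 -1.35 w 13.6 F [ 0.1 -0.6 -2.8] g 29.89953249692917
```

View pics/c5.png

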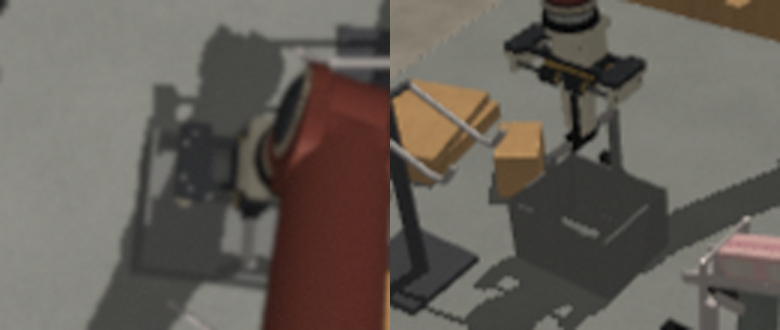

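Run:
```python
from h import *
import pickle
t=pickle.load(open('top0.pkl','rb'))
g=lambda x,y:(140+x/2.6,100+y/2.6)
print('bottle top',plane(t,*g(397,40),170),'base front',plane(t,*g(388,99),0))
print('mug rim',[np.round(plane(t,*g(*p),90)[:2]) for p in((292,42),(292,100),(322,75),(262,72))])
for x in(-112,-180): print(ch(x,0))
p=O-112*ux; q=O-190*ux
now((q[0],q[1],222,-5.6),(p[0],p[1],215,-5.6))
```

```text
bottle top [778.02281554 -68.73898252 170.        ] base front [757.41217675 -68.95087048   0.        ]
mug rim [array([803.,  64.]), array([723.,  62.]), array([758.,  24.]), array([761., 103.])]
(np.float64(613.1), np.float64(-51.5), 194.2, 84.4)
(np.float64(606.4), np.float64(-119.1), 169.5, 84.4)
t 41.0 pos [ 452.4 -247.5  227. ] phi -4.8 q7 -1.35 w 13.5 F [-1.  -0.1 -3.8] g 29.89856779575348
(np.float64(605.4592490457616), np.float64(-129.09320599654794), 222, -5.6) -> [142.5, -130.9, 5.0, 0.8]
(np.float64(613.0707152269753), np.float64(-51.46546879796509), 215, -5.6) -> [143.6, -208.9, 12.0, 0.8]
```

Call:
step_arm(series=[[[20,-18,5,0],[50,-46,10,1],[80,-74,10,1],[110,-100,10,1],[142,-130,10,1],[142,-150,10,1],[142,-170,10,1],[143,-185,11,1],[144,-197,12,1],[144,-205,12,1],[144,-209,12,1],[144,-209,12,1],[144,-209,12,1]]])

```text
t: 42.25
position: [614.3, -52.3, 215.7]
orientation: [0.999, -0.052, 0.0, 0.0]
ft_force: [-0.7, -1.7, 0.7]
gripper_width: 20.9
grasp_force: 31.7
```

Run:
```python
from h import *
p=O-112*ux
now((p[0],p[1],215,-5.6))
t=cam('top'); s=cam('scene')
a=cv2.resize(t['color'][110:210,220:350,::-1],None,fx=3,fy=3,interpolation=cv2.INTER_CUBIC)
b=cv2.resize(s['color'][150:250,200:330,::-1],None,fx=3,fy=3,interpolation=cv2.INTER_CUBIC)
cv2.imwrite('pics/c6.png',np.hstack([a,b]))
```

```text
t 42.2 pos [614.3 -52.3 215.7] phi -5.9 q7 -1.78 w 20.9 F [-0.7 -1.7  0.7] g 31.680575351201696
(np.float64(613.0707152269753), np.float64(-51.46546879796509), 215, -5.6) -> [-1.3, -0.7, 0.7, -0.3]
```

View pics/c6.png

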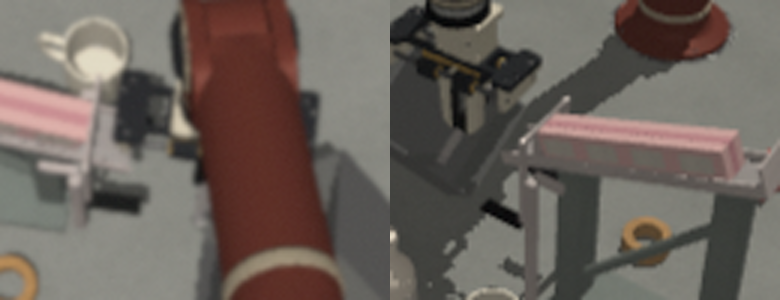

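All 14 pictures are used, so I'll measure numerically from here. The grip opened to 20.9 mm, so the basket is tilted in the fingers by some contact. I'll back off and check whether it recovers.

Run:
```python
from h import *
s=robot.observe(); print(s['ft_force'],s['wrist_torque'],s['gripper_width'])
now((605,-135,225,-5.6))
```

```text
[-0.99443672 -2.3836925   2.28746169] [-0.94129165  0.21928442  0.15260474] 21.122866285925916
t 42.4 pos [614.3 -52.4 215.8] phi -5.9 q7 -1.78 w 21.1 F [-1.  -2.4  2.3] g 31.681305415404495
(605, -135, 225, -5.6) -> [-0.7, 83.1, -9.2, -0.3]
```

Call:
step_arm(series=[[[0,20,0,0],[0,40,-4,0],[0,60,-8,0],[0,80,-10,0],[0,80,-10,0],[0,80,-10,0],[0,80,-10,0]]])

```text
t: 43.05
position: [613.4, -130.7, 232.2]
orientation: [0.999, -0.052, 0.011, -0.001]
ft_force: [3.3, -0.2, 15.2]
gripper_width: 15.5
grasp_force: 30.0
```

Run:
```python
from h import *
s=robot.observe(); print(s['ft_force'],s['wrist_torque'],s['gripper_width'])
now()
```

```text
[ 3.29349555 -0.15039393 15.17821914] [-0.3492822  -0.90750676  0.13243333] 15.468856774264463
t 43.0 pos [ 613.4 -130.7  232.2] phi -5.9 q7 -1.65 w 15.5 F [ 3.3 -0.2 15.2] g 30.027564400224946
```

Call:
step_arm(series=[[[0,0,0,0],[0,0,0,0],[0,0,0,0]]])

```text
t: 43.35
position: [613.4, -130.5, 232.2]
orientation: [0.999, -0.051, 0.01, -0.001]
ft_force: [3.7, -1.3, 15.2]
gripper_width: 15.2
grasp_force: 30.1
```

Run:
```python
from h import *
s=robot.observe(); print(s['ft_force'],s['wrist_torque'],s['gripper_width']); now()
t=cam('top'); sc=cam('scene')
# basket expected outline vs. dark-gray contours
P=[(x,y,z) for z in(30,138) for x in(538,688) for y in(-221,-41)]
print('expected top',[np.round(proj(t,p)).astype(int).tolist() for p in P]); print('expected scene',[np.round(proj(sc,p)).astype(int).tolist() for p in P])
for n,c,b in(('top',t,(225,110,400,240)),('scene',sc,(120,110,300,260))):
    g=cv2.cvtColor(c['color'],cv2.COLOR_RGB2GRAY)[b[1]:b[3],b[0]:b[2]]
    m=(g<75).astype(np.uint8)
    for k in cv2.findContours(m,cv2.RETR_EXTERNAL,cv2.CHAIN_APPROX_SIMPLE)[0]:
        if cv2.contourArea(k)>300: print(n,cv2.contourArea(k),(cv2.approxPolyDP(k,3,True)[:,0]+b[:2]).tolist())
```

```text
[ 3.71329798 -1.29947092 15.20411135] [-0.27193831 -0.86532059  0.09977176] 15.195414395530639
t 43.4 pos [ 613.4 -130.5  232.2] phi -5.9 q7 -1.65 w 15.2 F [ 3.7 -1.3 15.2] g 30.05201892752666
expected top [[333, 197], [281, 196], [333, 155], [282, 154], [339, 191], [283, 190], [338, 146], [283, 145]]
expected scene [[201, 202], [237, 216], [181, 224], [219, 239], [199, 183], [237, 196], [178, 205], [217, 220]]
top 376.0 [[399, 173], [382, 175], [382, 195], [399, 197]]
top 6023.0 [[317, 110], [316, 138], [313, 139], [315, 114], [308, 123], [313, 157], [304, 153], [306, 138], [289, 134], [287, 156], [305, 156], [311, 173], [307, 190], [304, 192], [301, 184], [299, 188], [301, 231], [297, 231], [295, 239], [315, 239], [312, 232], [319, 234], [320, 239], [337, 234], [358, 239], [355, 210], [337, 207], [318, 216], [320, 207], [330, 200], [343, 198], [357, 203], [352, 166], [354, 142], [347, 136], [353, 128], [350, 110]]
scene 713.5 [[246, 205], [258, 214], [255, 240], [249, 246], [254, 243], [255, 248], [248, 251], [249, 255], [245, 252], [245, 259], [259, 259], [256, 256], [261, 251], [
[... 334 characters left out ...]
], [154, 170], [138, 158]]
scene 6424.5 [[299, 110], [222, 110], [277, 124], [285, 131], [284, 146], [275, 154], [275, 161], [239, 186], [225, 173], [216, 175], [215, 169], [223, 167], [230, 158], [216, 156], [208, 160], [193, 152], [195, 146], [205, 148], [213, 143], [211, 119], [216, 110], [185, 110], [191, 115], [193, 142], [179, 152], [192, 155], [192, 159], [183, 158], [197, 167], [183, 187], [192, 199], [183, 206], [178, 219], [191, 224], [185, 231], [179, 227], [167, 237], [176, 241], [164, 254], [184, 258], [192, 250], [190, 239], [195, 224], [201, 224], [203, 231], [206, 227], [214, 228], [228, 216], [235, 200], [257, 181], [261, 186], [299, 169], [299, 157], [290, 156], [299, 155]]
```

Call:
step_arm(series=[[[0,0,-10,0],[0,0,-20,0],[0,0,-30,0],[0,0,-40,0],[0,0,-50,0],[0,0,-60,0],[0,0,-60,0],[0,0,-60,0],[0,0,-60,0]]])

```text
t: 44.35
position: [605.7, -131.3, 285.1]
orientation: [0.999, -0.051, -0.001, -0.0]
ft_force: [0.1, 0.6, -3.6]
gripper_width: 13.3
grasp_force: 29.5
```

Run:
```python
from h import *
s=robot.observe(); print(s['ft_force'],s['wrist_torque'],s['gripper_width'],s['qpos']); now()
t=cam('top'); sc=cam('scene')
for n,c in(('t',t),('s',sc)): cv2.imwrite(n+'.png',c['color'])
# light steel bar / arch legs and basket colours along expected lines
P={'barlo':(613-71*.995,-130+7,292),'barhi':(613+71*.995,-130-7,292),'rim c1':(538,-41,187),'rim c2':(688,-41,187),'bot c2':(688,-41,80),'bot c3':(688,-221,80),'rim c3':(688,-221,187)}
for k,p in P.items():
    for n,c in(('top',t),('scene',sc)):
        u,v=np.round(proj(c,p)).astype(int); print(k,n,u,v,c['color'][max(v-3,0):v+4,u].tolist())
```

```text
[ 0.13538488  0.64808823 -3.57387112] [-0.01653155  0.01590494  0.04765695] 13.280032515058004 [ 0.35338426  0.52996159 -0.29817624  1.40759172  0.15823486  1.22865976
 -1.63242141]
t 44.4 pos [ 605.7 -131.3  285.1] phi -5.9 q7 -1.63 w 13.3 F [ 0.1  0.6 -3.6] g 29.494961332529783
barlo top 314 178 [[88, 84, 83], [90, 87, 85], [89, 87, 84], [91, 87, 85], [92, 89, 87], [91, 88, 85], [91, 88, 85]]
barlo scene 217 160 [[101, 97, 85], [102, 98, 86], [101, 97, 85], [101, 96, 85], [88, 84, 75], [81, 78, 70], [82, 78, 74]]
barhi top 319 131 [[87, 69, 58], [82, 63, 54], [78, 57, 47], [71, 48, 40], [67, 39, 31], [65, 37, 30], [67, 35, 28]]
barhi scene 193 180 [[126, 126, 118], [127, 127, 119], [127, 127, 120], [127, 127, 120], [128, 128, 120], [128, 128, 120], [129, 129, 121]]
rim c1 top 283 186 [[125, 124, 119], [123, 124, 119], [112, 112, 108], [88, 88, 86], [71, 71, 70], [67, 68, 66], [84, 83, 80]]
rim c1 scene 237 187 [[126, 126, 118], [119, 119, 111], [94, 93, 88], [74, 74, 70], [63, 64, 61], [56, 55, 52], [56, 55, 52]]
rim c2 top 284 140 [[141, 135, 125], [143, 138, 128], [142, 140, 131]
[... 262 characters left out ...]
, 77], [79, 79, 76], [82, 83, 80], [87, 87, 85]]
bot c2 scene 218 231 [[56, 56, 53], [61, 61, 57], [65, 65, 62], [67, 68, 64], [65, 66, 62], [65, 66, 62], [66, 67, 61]]
bot c3 top 335 151 [[100, 51, 42], [100, 51, 40], [100, 51, 43], [102, 53, 43], [100, 50, 41], [101, 53, 44], [100, 51, 42]]
bot c3 scene 179 215 [[128, 129, 121], [129, 129, 121], [129, 129, 121], [128, 128, 120], [126, 126, 119], [126, 127, 119], [126, 126, 118]]
rim c3 top 341 141 [[101, 52, 42], [101, 51, 41], [103, 53, 43], [102, 52, 42], [102, 52, 43], [100, 50, 41], [102, 53, 43]]
rim c3 scene 176 195 [[127, 126, 119], [126, 126, 118], [126, 125, 118], [127, 126, 119], [127, 127, 119], [126, 128, 120], [128, 128, 120]]
```

The basket hangs free and level again, and the rim edges project where I expect, so it hasn't slipped. It had swung on the fast move and dragged a corner. I'll repeat the approach slowly.

Call:
step_arm(series=[[[0,0,4,0],[0,0,12,0],[0,0,22,0],[0,0,32,0],[0,0,42,0],[0,0,52,0],[0,0,59,0],[0,0,63,0],[0,0,65,0],[0,0,65,0],[0,0,65,0]]])

```text
t: 45.55
position: [615.0, -126.0, 228.4]
orientation: [0.999, -0.049, 0.012, -0.003]
ft_force: [5.3, 5.4, 15.5]
gripper_width: 13.6
grasp_force: 30.1
```

Run:
```python
from h import *
p=O-112*ux
now((p[0],p[1],219,-5.6))
```

```text
t 45.5 pos [ 615.  -126.   228.4] phi -5.6 q7 -1.65 w 13.6 F [ 5.3  5.4 15.5] g 30.091769598657265
(np.float64(613.0707152269753), np.float64(-51.46546879796509), 219, -5.6) -> [-9.3, -74.0, 9.4, -0.0]
```

Run:
```python
from h import *
import pickle
s=robot.observe(); print(s['ft_force'],s['wrist_torque'],s['qpos'])
t=pickle.load(open('top0.pkl','rb')); sc=pickle.load(open('scene0.pkl','rb'))
def warp(c):
    src=np.float32([proj(c,(x,y,0)) for x,y in((740,40),(740,-260),(460,-260),(460,40))]); 
    M=cv2.getPerspectiveTransform(src,np.float32([(0,0),(300,0),(300,280),(0,280)])); return cv2.warpPerspective(c['color'],M,(300,280))
for n,c in(('top',t),('scene',sc)):
    w=cv2.GaussianBlur(cv2.cvtColor(warp(c),cv2.COLOR_RGB2GRAY),(9,9),0).astype(int)
    print(n,'rows x=740..460 step 20, cols y=40..-260 step 20'); print(w[5::20,5::20])
n=cam('top'); ns=cam('scene')
hs=cv2.cvtColor(n['color'],cv2.COLOR_RGB2HSV); m=cv2.inRange(hs,(8,90,70),(22,200,255))
for k in cv2.findContours(m,cv2.RETR_EXTERNAL,cv2.CHAIN_APPROX_NONE)[0]:
    if cv2.contourArea(k)>60: b=cv2.minAreaRect(k); print('brown',np.round(b[0],1),np.round(plane(n,*b[0],20)[:2]))
print('feet scene',[np.round(proj(ns,(*(O+x*ux+y*np.array([np.sin(U),-np.cos(U)])),143))).tolist() for x in(2,-58) for y in(45,-45)])
```

```text
[ 5.29707543  5.43374501 15.5002476 ] [ 1.30840666 -1.06197143 -0.03944175] [ 0.34843359  0.5741425  -0.29733253  1.49557694  0.17325858  1.07448802
 -1.65203762]
top rows x=740..460 step 20, cols y=40..-260 step 20
[[114 128 130 130 129 129 129 128 128 128 130 130 132 132 131]
 [140  90  74 129 130 128 128 127 126 127 128 129 128 130 130]
 [146  61 118 129 128 128 129 127 127 126 127 130 128 127 128]
 [146  78 129 128 127 127 128 127 127 127 128 126 126 128 126]
 [148 128 129 130 130 128 128 127 127 128 127 128 127 127 126]
 [106 107 129 129 129 128 129 129 131 129 130 128 126 128 127]
 [ 30  40 126 130 129 129 129 130 132 131 129 128 129 128 128]
 [113  95 130 129 129 130 130 133 132 133 132 131 129 127 128]
 [132 130 130 129 128 131 130 131 130 131 132 112 125 127 129]
 [131 130 129 129 129 130 130 131 130 132 130  86  89  84  81]
 [131 132 131 130 131 129 130 131 130 131 120  92  75  71  70]
 [132 131 131 131 129 129 129 132 130 131  99 111 114 113 113]
 [132 132 133 133 131 129 130 130 131 131  88 113 114 114 114]
 [133 122 131 133 132 130 131 128 133 131  69 115 115 114 114]]
s
[... 572 characters left out ...]
123 122 126 125 126 125 125 126 119 122 122 124]
 [125  85  88  86 106 118 125 125 125 127 120  66  66  66  66]
 [124 108  85  17  13  24 123 125 124 126 105  62  64  65  66]
 [ 79 125  85  97 123 116 124 126 124 125  85  54  54  54  54]
 [ 60 124 110  85 123 123 124 124 124 124  68  53  54  55  54]
 [ 60  87 126  92  94 124 124 124 126 124  58  53  53  55  54]]
brown [227.5 257. ] [325. 137.]
brown [404.3 254.8] [ 346. -462.]
brown [466.1 261.1] [ 330. -671.]
brown [ 66.2 235.7] [384. 690.]
brown [133.  215.1] [460. 468.]
brown [222.5 204.5] [505. 161.]
brown [ 75.2 147. ] [700. 692.]
brown [378.  41.] [1138. -395.]
feet scene [[243.0, 225.0], [256.0, 210.0], [230.0, 218.0], [243.0, 205.0]]
```

```bash
cat > scan.py <<'E'
from h import *
def scan(off=198):
    s,p,f=pose(); c=cam('scene'); t=cam('top'); f=np.radians(f); by=np.array([np.cos(f),np.sin(f)]); bx=np.array([-np.sin(f),np.cos(f)])
    zb=p[2]-off; G=lambda im:cv2.cvtColor(im,cv2.COLOR_RGB2GRAY).astype(int)
    print('TCP',np.round(p,1),'assumed underside',round(zb,1))
    for n,a,b in(('front-hi',90,75),('front-lo',90,-75),('back-hi',-90,75),('front-mid',90,0),('hi-mid',0,75)):
        q=p[:2]+a*bx+b*by; u,v0=proj(c,(*q,zb+108)); _,v1=proj(c,(*q,zb)); u=int(round(u))
        lo=int(v0)-8; print(n,'u',u,'rim v',round(v0,1),'bottom v',round(v1,1),'from',lo,G(c['color'])[lo:int(v1)+12,u].tolist())
E
python3 -c "
from scan import *
scan()"
```

```text
TCP [ 615.  -126.1  228.4] assumed underside 30.4
front-hi u 215 rim v 221.4 bottom v 240.9 from 213 [55, 55, 55, 55, 54, 55, 55, 55, 55, 55, 57, 55, 54, 56, 55, 55, 56, 55, 54, 55, 55, 55, 54, 55, 56, 57, 62, 64, 66, 65, 66, 67, 67, 66, 66, 67, 80, 114, 128]
front-lo u 238 rim v 198.9 bottom v 218.2 from 190 [65, 65, 66, 66, 65, 64, 65, 66, 71, 86, 116, 109, 89, 90, 88, 72, 58, 59, 59, 59, 59, 60, 59, 60, 60, 59, 59, 59, 45, 23, 14, 12, 11, 13, 44, 57, 61, 77, 84, 111]
back-hi u 178 rim v 203.3 bottom v 222.7 from 195 [127, 127, 127, 126, 126, 127, 126, 124, 125, 125, 127, 125, 126, 127, 127, 129, 129, 128, 128, 129, 127, 124, 126, 125, 126, 124, 122, 124, 124, 123, 122, 125, 96, 65, 65, 67, 67, 66, 67]
front-mid u 227 rim v 209.7 bottom v 229.1 from 201 [55, 56, 54, 56, 56, 55, 55, 55, 56, 54, 55, 54, 60, 75, 86, 71, 58, 59, 58, 58, 59, 59, 58, 58, 59, 60, 59, 58, 60, 59, 59, 58, 58, 60, 60, 59, 59, 63, 78, 87]
hi-mid u 196 rim v 212.1 bottom v 231.6 from 204 [53, 54, 53, 53, 54, 54, 53, 54, 55, 55, 55, 56, 56, 57, 55, 56, 55, 55, 55, 56, 54, 131, 195, 213, 214, 214, 166, 114, 111, 112, 111, 110, 111, 114, 115, 115, 115, 116, 116]
```

The front rim is at the wrong pixel and the wrist torque isn't zero, so the basket is stuck tilted about the pad axis after its swing. I'll set it down here on clear bench so it levels itself, release it and regrasp.

Call:
step_arm(series=[[[-8,0,2,0],[-8,0,4,0],[-8,0,6,0],[-8,0,8,0],[-8,0,10,0],[-8,0,12,0],[-8,0,12,0],[-8,0,12,0]]])

```text
t: 46.55
position: [615.8, -117.9, 224.7]
orientation: [0.999, -0.047, 0.023, -0.008]
ft_force: [7.1, 13.4, 34.4]
gripper_width: 13.6
grasp_force: 30.2
```

```bash
python3 -c "
from scan import *
s=robot.observe(); print(s['ft_force'],s['wrist_torque'],s['gripper_width'])
scan()"
```

```text
[ 7.06474794 13.41891123 34.41441043] [ 3.35756391 -2.00900201  0.06569668] 13.556336492569296
TCP [ 615.8 -117.9  224.7] assumed underside 26.7
front-hi u 217 rim v 222.9 bottom v 242.3 from 214 [54, 55, 55, 83, 76, 55, 55, 67, 64, 55, 55, 54, 54, 54, 55, 55, 55, 55, 54, 56, 55, 55, 54, 55, 55, 55, 57, 61, 65, 66, 65, 65, 65, 65, 65, 78, 112, 128, 129, 129]
front-lo u 240 rim v 200.2 bottom v 219.5 from 192 [65, 65, 65, 65, 65, 65, 66, 84, 130, 118, 90, 89, 87, 80, 64, 54, 56, 57, 57, 56, 56, 56, 56, 56, 57, 57, 56, 43, 19, 10, 13, 13, 14, 41, 74, 112, 127, 127, 127]
back-hi u 180 rim v 204.9 bottom v 224.2 from 196 [127, 127, 127, 127, 125, 125, 125, 126, 126, 126, 126, 127, 128, 127, 128, 127, 127, 129, 127, 125, 124, 125, 124, 124, 123, 124, 123, 124, 124, 123, 123, 117, 89, 66, 65, 65, 67, 67, 66, 79]
front-mid u 229 rim v 211.2 bottom v 230.5 from 203 [56, 54, 55, 54, 54, 54, 55, 56, 56, 56, 55, 62, 82, 82, 64, 50, 50, 54, 56, 56, 55, 56, 56, 57, 56, 56, 55, 56, 56, 56, 57, 58, 57, 56, 75, 85, 115, 129, 127]
hi-mid u 198 rim v 213.7 bottom v 233.0 from 205 [53, 53, 54, 52, 52, 53, 53, 54, 55, 55, 56, 55, 55, 54, 56, 55, 55, 55, 55, 62, 174, 214, 214, 215, 215, 178, 126, 113, 114, 114, 114, 113, 115, 117, 118, 118, 124, 126, 127, 140]
```

Hard contact, so I'm stopping the descent. I'll go back up and measure the basket's outline: its grey (50–61) can be told apart from shadow (64–67).

Call:
step_arm(series=[[[0,0,-12,0],[-8,0,-30,0],[-8,0,-50,0],[-8,0,-70,0],[-8,0,-90,0],[-8,0,-100,0],[-8,0,-100,0],[-8,0,-100,0],[-8,0,-100,0]]])

```text
t: 47.55
position: [589.0, -129.7, 307.0]
orientation: [0.999, -0.051, -0.002, -0.0]
ft_force: [-0.5, -0.1, -2.9]
gripper_width: 13.3
grasp_force: 29.9
```

```bash
cat > bk.py <<'E'
from h import *
def bk():
    s,p,f=pose(); print(np.round(p,1),round(f,1),s['ft_force'],s['wrist_torque'],s['gripper_width'])
    c=cam('scene'); g=cv2.cvtColor(c['color'],cv2.COLOR_RGB2GRAY); m=((g>=46)&(g<=61)).astype(np.uint8); m[:,:140]=0;m[:,300:]=0;m[:130]=0;m[270:]=0
    m=cv2.morphologyEx(m,cv2.MORPH_OPEN,np.ones((2,2),np.uint8))
    for k in cv2.findContours(m,cv2.RETR_EXTERNAL,cv2.CHAIN_APPROX_NONE)[0]:
        if cv2.contourArea(k)>120: print(cv2.contourArea(k),cv2.approxPolyDP(k,1.5,True)[:,0].tolist())
    fr=np.radians(f); by=np.array([np.cos(fr),np.sin(fr)]); bx=np.array([-np.sin(fr),np.cos(fr)]); z=p[2]-198
    for n,zz in(('rim',z+108),('bot',z)):
        print(n,{k:np.round(proj(c,(*(p[:2]+a*bx+b*by),zz)),1).tolist() for k,a,b in(('front-lo',90,-75),('front-hi',90,75),('back-hi',-90,75),('back-lo',-90,-75))})
    print('bar',[np.round(proj(c,(*(p[:2]+b*by),z+215)),1).tolist() for b in(-71,71)])
E
python3 -c "
from bk import *
bk()"
```

```text
[ 589.  -129.7  307. ] -5.9 [-0.46315836 -0.06984611 -2.87300705] [ 0.0660868   0.02750862 -0.00100732] 13.262815649952488
422.0 [[257, 209], [264, 216], [264, 224], [262, 228], [257, 225], [257, 246], [251, 253], [251, 256], [256, 258], [262, 252], [274, 264], [277, 270], [279, 267], [263, 251], [267, 245], [264, 239], [268, 235], [269, 211]]
1966.0 [[224, 157], [224, 174], [209, 170], [204, 175], [200, 175], [199, 179], [188, 187], [192, 189], [190, 191], [187, 190], [187, 195], [191, 208], [225, 224], [240, 207], [236, 201], [245, 194], [245, 188], [242, 186], [223, 205], [220, 204], [220, 201], [225, 199], [240, 184], [226, 176]]
rim {'front-lo': [240.1, 179.6], 'front-hi': [216.9, 201.2], 'back-hi': [179.1, 183.7], 'back-lo': [203.7, 164.3]}
bot {'front-lo': [240.3, 200.3], 'front-hi': [218.3, 222.2], 'back-hi': [182.2, 204.5], 'back-lo': [205.5, 184.6]}
bar [[219.7, 149.9], [195.7, 168.7]]
```

```bash
cat >> bk.py <<'E'
from scipy.spatial.transform import Rotation as R
def pnp(pts):
    """pts: {(a,b,z in basket frame with bx along +y world): pixel}"""
    c=cam('scene'); K=np.array([[c['f'],0,c['cx']],[0,c['f'],c['cy']],[0,0,1]]); s,p,f=pose(); fr=np.radians(f)
    o=np.float64(list(pts)); im=np.float64(list(pts.values())); Tw=np.linalg.inv(c['T'])
    Rb=np.array([[-np.sin(fr),np.cos(fr),0],[np.cos(fr),np.sin(fr),0],[0,0,1]]).T; Rb[:,1]*=-1  # x=+y world, y=-world x
    Rb=np.column_stack([[-np.sin(fr),np.cos(fr),0],[-np.cos(fr),-np.sin(fr),0],[0,0,1]])
    R0=Tw[:3,:3]@Rb; t0=Tw[:3,:3]@np.array([p[0],p[1],p[2]-198])+Tw[:3,3]
    ok,rv,tv=cv2.solvePnP(o,im,K,None,cv2.Rodrigues(R0)[0],t0.reshape(3,1),True,cv2.SOLVEPNP_ITERATIVE)
    Rw=c['T'][:3,:3]@cv2.Rodrigues(rv)[0]; tw=c['T'][:3,:3]@tv[:,0]+c['T'][:3,3]
    e=cv2.projectPoints(o,rv,tv,K,None)[0][:,0]-im
    print('origin',np.round(tw),'rel-rot deg (about basket x,y,z)',np.round(np.degrees(R.from_matrix(Rb.T@Rw).as_rotvec()),1),'bar mid',np.round(tw+Rw@[0,0,215]),'resid',np.round(e,1).tolist())
E
python3 -c "
from bk import *
pnp({(90,75,108):(243,185.5),(90,-75,108):(221.5,205),(-90,-75,108):(187,188),(-90,75,108):(209,169.5),(-90,-75,0):(190.5,208.5),(90,-75,0):(225,224.5)})"
```

```text
origin [ 522. -147.   28.] rel-rot deg (about basket x,y,z) [ 1.3 -0.9 -0.4] bar mid [ 526. -151.  243.] resid [[0.6, -1.2], [0.5, 0.2], [-0.1, 1.1], [0.5, 0.6], [-0.3, -0.5], [-1.2, -0.2]]
```

```bash
python3 -c "
from h import *
import pickle
c=pickle.load(open('scene0.pkl','rb')); t=pickle.load(open('top0.pkl','rb'))
HT=lambda x,y:(x/2.8+304.7,y/2.8+114.7); HS=lambda x,y:((x-400)/2.8+109.7,y/2.8+129.7)
for n,p,z in(('rim backhi',(597,133),108),('rim backlo',(660,92),108),('rim frontlo',(742,125),108),('rim fronthi',(685,172),108),('bot fronthi',(680,235),0),('bot backhi',(603,185),0)):
    print('scene',n,np.round(plane(c,*HS(*p),z)[:2]))
for n,p in(('fronthi',(43,208)),('backhi',(197,240)),('backlo',(187,365)),('frontlo',(24,350))): print('top rim',n,np.round(plane(t,*HT(*p),108)[:2]))
cc=cam('scene'); print(np.abs(cc['T']-c['T']).max(),cc['f']-c['f'])
s,p,f=pose()
print('now: grip/tip in scene',proj(cc,p),'top',proj(cam('top'),p))
"
```

```text
scene rim backhi [ 513. -338.]
scene rim backlo [ 375. -311.]
scene rim frontlo [ 389. -148.]
scene rim fronthi [ 529. -167.]
scene bot fronthi [ 556. -167.]
scene bot backhi [ 515. -340.]
top rim fronthi [ 549. -165.]
top rim backhi [ 515. -345.]
top rim backlo [ 369. -330.]
top rim frontlo [ 382. -143.]
0.0 0.0
now: grip/tip in scene [208.29121219 162.73942592] top [316.98541678 160.55958689]
```

```bash
python3 -c "
from h import *
c=cam('scene'); t=cam('top'); s,p,f=pose()
import pickle
c0=pickle.load(open('scene0.pkl','rb'))
def blobs(c,box,cond,n):
    im=c['color'][box[1]:box[3],box[0]:box[2]].astype(int); m=cond(im).astype(np.uint8)
    k,l,st,ce=cv2.connectedComponentsWithStats(m)
    for i in range(1,k):
        if st[i,4]>7: print(n,(st[i,:2]+box[:2]).tolist(),st[i,2:5].tolist(),np.round(ce[i]+box[:2],1).tolist())
dark=lambda im:im.max(2)<42
light=lambda im:(im.min(2)>135)
blobs(c,(170,100,250,215),dark,'dark now'); blobs(c,(170,100,250,215),light,'light now')
blobs(c0,(180,130,240,200),dark,'dark t0'); blobs(c0,(180,130,240,200),light,'light t0')
for z in(0,19,65,84): print('tool line',z,np.round(proj(c,p+[0,0,z]),1))
for z in(0,19): print([np.round(proj(c,p+[0,dy,z]),1).tolist() for dy in(-20,-7,7,20)])
"
```

```text
dark now [204, 101] [7, 10, 57] [206.9, 105.4]
dark now [180, 117] [53, 55, 499] [207.5, 140.2]
dark now [193, 138] [8, 8, 36] [195.9, 141.4]
light now [217, 119] [3, 4, 8] [217.9, 120.2]
dark t0 [199, 151] [10, 11, 55] [203.9, 155.5]
dark t0 [210, 161] [4, 5, 17] [211.7, 162.9]
tool line 0 [208.3 162.6]
tool line 19 [207.9 158.4]
tool line 65 [207.1 147.9]
tool line 84 [206.7 143.4]
[[203.7, 161.1], [206.7, 162.1], [209.9, 163.2], [212.9, 164.1]]
[[203.3, 156.9], [206.3, 157.9], [209.6, 158.9], [212.6, 159.9]]
```

```bash
python3 -c "
from h import *
c=cam('scene'); im=c['color'].astype(int); m=im.max(2)<45
for v in range(140,180):
    u=np.where(m[v,175:240])[0]+175
    print(v,u.tolist())
"
```

```text
140 [193, 194, 195, 196, 197, 198, 199, 209, 210, 211, 212, 213, 214, 215, 216, 217, 218, 220, 221, 222, 223, 224, 225, 226, 227, 228, 229, 230, 231]
141 [193, 194, 195, 196, 197, 198, 199, 202, 203, 204, 211, 212, 213, 214, 215, 216, 217, 218, 219, 220, 221, 222, 223, 224, 225, 226, 227, 228, 229, 230]
142 [193, 194, 195, 196, 197, 198, 202, 203, 204, 205, 206, 214, 215, 216, 217, 218, 219, 220, 221, 222, 223, 225, 226, 227, 228, 229]
143 [193, 194, 195, 196, 197, 198, 201, 202, 203, 204, 205, 206, 207, 208, 209, 214, 215, 216, 217, 218, 219, 222, 223, 225, 226, 227, 228]
144 [195, 196, 197, 198, 202, 203, 204, 205, 206, 207, 208, 209, 210, 211, 212, 214, 215, 216, 217, 218, 219, 222, 223, 224, 225, 226]
145 [198, 203, 204, 205, 206, 207, 208, 212, 213, 214, 217, 218, 219, 220, 221, 222, 223, 224, 225]
146 [203, 204, 205, 206, 207, 208, 212, 213, 218, 219, 220, 221, 222, 223, 224]
147 [203, 204, 205, 206, 207, 208, 211, 212, 213, 220, 221, 222]
148 [205, 206, 207, 208, 213, 214]
149 [205, 206, 207, 208, 209, 216]
150 [205, 206]
151 [205, 206]
152 [205, 206, 207]
153 [205, 206, 207]
154 [205, 206, 207]
155 [206, 207]
156 [206, 207, 215, 216]
157 [206, 207, 215, 216, 217]
158 [206, 207, 215, 216, 217]
159 [206, 207, 215, 216]
160 [206, 207, 215, 216]
161 [206, 207, 215, 216]
162 [206, 207, 214, 215, 216]
163 [206, 207, 208, 213, 214, 215]
164 [208, 212, 213, 214, 215]
165 [209, 210, 211, 212, 213, 214, 215, 216]
166 [209, 210, 211, 212, 213, 214, 215, 216]
167 [208, 209, 210, 213, 214, 215, 216, 217]
168 [213, 214, 215, 216, 217, 218]
169 [214, 215, 216, 217, 218]
170 [215, 216, 217, 218, 219]
171 [216, 217, 218, 219, 220]
172 []
173 []
174 []
175 []
176 []
177 []
178 []
179 []
```

```bash
python3 -c "
from h import *
t=cam('top'); c=cam('scene'); g=cv2.cvtColor(t['color'],cv2.COLOR_RGB2GRAY).astype(int); s,p,f=pose()
print('top exp rim', {n:np.round(proj(t,(p[0]+x,p[1]+y,p[2]-90)),1).tolist() for n,x,y in(('flo',-68,98),('fhi',83,82),('blo',-83,-82))})
for u in(284,290,296,302,308): print(u,'v160..215',g[160:216,u].tolist())
print('row scan v=170',g[170,260:310].tolist()); print('row scan v=180',g[180,260:310].tolist())
"
```

```text
top exp rim {'flo': [280.8, 189.3], 'fhi': [286.7, 141.6], 'blo': [340.4, 195.5]}
284 v160..215 [93, 94, 100, 106, 109, 110, 111, 109, 107, 105, 103, 104, 109, 114, 120, 119, 118, 118, 118, 121, 122, 122, 120, 122, 122, 122, 123, 121, 122, 118, 105, 83, 68, 72, 86, 100, 93, 79, 75, 74, 77, 91, 116, 134, 138, 140, 141, 139, 140, 141, 142, 141, 141, 141, 140, 141]
290 v160..215 [124, 124, 123, 121, 121, 121, 120, 122, 121, 121, 122, 121, 121, 121, 121, 122, 122, 121, 120, 121, 122, 121, 121, 122, 123, 122, 122, 122, 123, 121, 111, 88, 70, 66, 73, 89, 100, 89, 77, 75, 75, 78, 94, 120, 135, 138, 140, 140, 142, 139, 137, 139, 140, 139, 139, 141]
296 v160..215 [95, 112, 119, 119, 121, 121, 121, 121, 120, 121, 121, 121, 120, 121, 122, 121, 122, 122, 121, 122, 122, 122, 121, 122, 122, 123, 122, 122, 121, 122, 122, 112, 88, 72, 68, 76, 92, 97, 87, 76, 74, 74, 79, 102, 126, 138, 141, 140, 141, 139, 138, 134, 129, 128, 127, 126]
302 v160..215 [86, 98, 114, 120, 121, 120, 120, 120, 120, 120, 121, 121, 121, 121, 120, 121, 122, 122, 122, 122, 121, 122, 122, 121, 122, 121, 122, 122, 122, 122, 122, 
[... 154 characters left out ...]
1, 74, 70, 68, 68, 69, 67, 69, 68, 69, 69, 68, 68, 69, 68, 67, 68, 69, 68, 69, 67, 66, 64, 65, 63, 60, 59, 57, 60, 59, 59, 57, 56, 56, 56, 60, 67, 72, 75, 75, 74, 76, 77, 77, 76, 76, 74]
row scan v=170 [124, 124, 125, 126, 127, 128, 127, 132, 136, 139, 140, 140, 141, 141, 141, 139, 140, 140, 139, 137, 126, 98, 84, 97, 103, 115, 118, 122, 120, 121, 122, 121, 120, 122, 122, 120, 121, 121, 121, 121, 123, 121, 121, 121, 120, 119, 112, 94, 74, 65]
row scan v=180 [80, 73, 66, 57, 50, 53, 82, 119, 136, 141, 141, 140, 140, 141, 139, 141, 140, 140, 137, 121, 93, 88, 109, 119, 122, 122, 122, 122, 121, 122, 122, 122, 121, 121, 122, 122, 122, 121, 122, 121, 121, 121, 121, 121, 121, 120, 109, 85, 68, 64]
```

The outline and the contact height agree. The basket is level but slid about 30 mm down, so it's held only by the top of its grip. I'll set it down, release and regrasp it at the proper height.

Call:
step_arm(series=[[[0,0,8,0],[0,0,20,0],[0,0,32,0],[0,0,44,0],[0,0,54,0],[0,0,62,0],[0,0,68,0],[0,0,72,0],[0,0,75,0],[0,0,77,0],[0,0,77,0],[0,0,77,0]]])

```text
t: 49.2
position: [590.3, -129.7, 232.0]
orientation: [0.999, -0.051, 0.0, 0.0]
ft_force: [0.2, 0.1, -3.7]
gripper_width: 13.2
grasp_force: 29.9
```

```bash
python3 -c "
from bk import *
bk()"
```

```text
[ 590.3 -129.7  232. ] -5.8 [ 0.2403003   0.12496365 -3.74950313] [ 0.02666806 -0.03536502  0.02121827] 13.219116195305643
438.0 [[259, 209], [262, 214], [259, 217], [263, 215], [263, 227], [260, 228], [261, 225], [257, 226], [257, 246], [251, 256], [256, 258], [262, 252], [274, 264], [277, 270], [279, 267], [263, 251], [267, 245], [267, 242], [264, 240], [268, 235], [269, 211]]
1779.0 [[226, 175], [224, 175], [225, 188], [223, 190], [214, 186], [203, 188], [201, 193], [188, 203], [191, 222], [197, 225], [200, 224], [204, 229], [222, 237], [225, 237], [236, 226], [236, 224], [230, 221], [233, 216], [242, 219], [241, 206], [237, 206], [223, 220], [218, 217], [220, 214], [226, 213], [240, 199], [227, 192]]
rim {'front-lo': [240.1, 194.4], 'front-hi': [217.7, 216.3], 'back-hi': [181.1, 198.5], 'back-lo': [204.8, 178.8]}
bot {'front-lo': [240.3, 213.7], 'front-hi': [219.0, 235.8], 'back-hi': [184.1, 217.9], 'back-lo': [206.6, 197.9]}
bar [[220.4, 166.0], [197.3, 185.3]]
```

Call:
step_arm(series=[[[0,0,2,0],[0,0,4,0],[0,0,6,0],[0,0,8,0],[0,0,8,0],[0,0,8,0]]])

```text
t: 49.85
position: [591.4, -128.9, 224.9]
orientation: [0.999, -0.051, 0.002, -0.0]
ft_force: [1.0, 1.9, 3.0]
gripper_width: 13.7
grasp_force: 29.9
```

Call:
step_arm(series=[[[0,0,2,0],[0,0,4,0],[0,0,6,0],[0,0,8,0],[0,0,8,0],[0,0,8,0]]])

```text
t: 50.45
position: [592.8, -122.4, 222.0]
orientation: [0.999, -0.049, 0.004, -0.004]
ft_force: [-4.1, 8.9, 21.9]
gripper_width: 13.6
grasp_force: 30.0
```

Call:
step_arm(series=[[[0,0,-4,0],[0,0,-7,0],[0,0,-7,0],[0,0,-7,0]]])

```text
t: 50.85
position: [589.0, -130.7, 221.7]
orientation: [0.999, -0.052, -0.002, 0.0]
ft_force: [-0.8, 0.3, -0.7]
gripper_width: 13.3
grasp_force: 30.0
```

Call:
step_arm(series=[[[0,0,0,0],[0,0,0,0],[0,0,0,0],[0,0,0,0],[0,0,0,0],[0,0,0,0],[0,0,-30,0],[0,0,-70,0],[0,0,-70,0],[0,0,-70,0]]], claw=1)

```text
t: 51.85
position: [590.6, -129.6, 293.7]
orientation: [0.999, -0.051, 0.001, 0.0]
ft_force: [0.5, 0.1, -1.0]
gripper_width: 88.5
grasp_force: 0.0
```

```bash
python3 -c "
from bk import *
bk()
c=cam('scene'); t=cam('top'); im=c['color'].astype(int); m=(im.max(2)<42).astype(np.uint8); m[:150]=0;m[215:]=0;m[:,:180]=0;m[:,235:]=0
k,l,st,ce=cv2.connectedComponentsWithStats(m)
for i in range(1,k):
    if st[i,4]>10: print('dark',st[i].tolist(),np.round(ce[i],1))
g=cv2.cvtColor(t['color'],cv2.COLOR_RGB2GRAY).astype(int)
for u in(284,290,296): print(u,'v180..215',g[180:216,u].tolist())
print('row 170 u260..',g[170,260:300].tolist())
"
```

```text
[ 590.6 -129.6  293.7] -5.8 [ 0.50304545  0.07434302 -1.01879032] [0.0240068  0.00208814 0.00122987] 88.46823405337028
449.0 [[257, 209], [262, 212], [260, 215], [264, 216], [261, 220], [264, 221], [257, 225], [257, 246], [251, 253], [251, 256], [256, 258], [262, 252], [274, 264], [277, 270], [279, 267], [263, 251], [267, 245], [264, 239], [268, 235], [269, 211]]
1704.0 [[225, 175], [223, 191], [215, 187], [209, 187], [205, 191], [201, 191], [190, 202], [193, 204], [188, 206], [191, 223], [200, 224], [205, 230], [221, 238], [235, 225], [230, 221], [233, 216], [240, 219], [243, 217], [243, 207], [238, 206], [223, 221], [206, 214], [207, 212], [216, 216], [226, 214], [238, 200], [227, 193]]
rim {'front-lo': [240.0, 182.5], 'front-hi': [216.9, 204.2], 'back-hi': [179.3, 186.6], 'back-lo': [203.8, 167.1]}
bot {'front-lo': [240.2, 202.9], 'front-hi': [218.2, 224.9], 'back-hi': [182.4, 207.1], 'back-lo': [205.6, 187.2]}
bar [[219.7, 153.0], [195.8, 172.0]]
dark [197, 150, 3, 12, 23] [198.1 155.5]
dark [212, 150, 13, 7, 45] [216.1 152.1]
dark [208, 161, 11, 26, 113] [213.3 173.8]
284 v180..215 [120, 120, 119, 118, 117, 117, 117, 117, 121, 123, 123, 123, 122, 122, 121, 111, 86, 69, 67, 72, 89, 98, 88, 78, 75, 76, 86, 110, 129, 138, 141, 141, 142, 141, 140, 140]
290 v180..215 [122, 122, 122, 121, 121, 122, 122, 123, 123, 123, 123, 122, 124, 124, 123, 122, 111, 87, 70, 67, 80, 95, 99, 85, 78, 75, 77, 92, 114, 131, 136, 138, 138, 140, 140, 140]
296 v180..215 [121, 121, 121, 122, 122, 122, 121, 122, 123, 123, 122, 123, 124, 123, 124, 123, 118, 105, 82, 68, 68, 81, 95, 93, 82, 74, 74, 78, 96, 123, 135, 138, 138, 138, 138, 135]
row 170 u260.. [125, 125, 126, 127, 127, 127, 128, 130, 136, 138, 139, 140, 142, 140, 140, 141, 140, 140, 139, 139, 138, 138, 127, 106, 97, 104, 116, 120, 121, 121, 121, 121, 122, 122, 121, 121, 121, 120, 120, 120]
```

```bash
python3 -c "
from h import *
c=cam('scene'); t=cam('top')
for n,p,z in(('lo rim',(284,201),108),('lo rim',(296,202.4),108),('front rim',(283.8,170),108)): print('top',n,np.round(plane(t,*p,z)[:2]))
for n,p,z in(('bot backhi',(191,223.5),0),('bot fronthi',(222,238.5),0),('bot frontlo',(243.5,217.5),0),('rim backhi',(188,205),108),('rim fronthi',(222.5,221),108),('rim frontlo',(242.5,206),108),('rim backlo',(209,187),108)): print('scene',n,np.round(plane(c,*p,z)[:2]))
g=cv2.cvtColor(t['color'],cv2.COLOR_RGB2GRAY).astype(int)
for v in(150,160,175,180,185,190): print(v,g[v,276:350].tolist())
"
```

```text
top lo rim [506. -47.]
top lo rim [503. -87.]
top front rim [611. -45.]
scene bot backhi [ 643. -205.]
scene bot fronthi [655. -47.]
scene bot frontlo [509. -26.]
scene rim backhi [ 646. -205.]
scene rim fronthi [659. -37.]
scene rim frontlo [549.  -9.]
scene rim backlo [ 511. -191.]
150 [139, 140, 141, 141, 139, 139, 139, 141, 141, 138, 125, 93, 63, 49, 46, 46, 46, 46, 45, 45, 44, 46, 46, 44, 45, 45, 45, 46, 52, 54, 50, 66, 101, 149, 188, 200, 181, 126, 63, 28, 28, 36, 40, 41, 45, 49, 49, 52, 55, 55, 58, 59, 59, 60, 62, 63, 62, 64, 65, 65, 65, 64, 66, 65, 67, 63, 66, 65, 65, 63, 63, 64, 63, 61]
160 [138, 138, 136, 137, 138, 136, 137, 136, 129, 115, 105, 101, 103, 108, 109, 103, 82, 58, 43, 39, 43, 47, 47, 46, 46, 49, 52, 65, 86, 92, 87, 90, 95, 96, 98, 95, 74, 60, 62, 69, 73, 68, 57, 46, 46, 46, 49, 52, 54, 56, 57, 59, 59, 61, 62, 62, 62, 63, 64, 65, 65, 67, 64, 66, 65, 64, 66, 65, 65, 65, 65, 63, 62, 63]
175 [141, 141, 140, 139, 140, 137, 123, 106, 108, 118, 121, 121, 122, 122, 120, 122, 121, 121, 121, 121, 121, 122, 122, 121, 121, 121, 121, 120, 120, 119, 109, 85, 68, 65, 57, 43, 
[... 445 characters left out ...]
8, 64, 66, 65, 64, 63, 64, 64, 62, 61]
185 [137, 138, 139, 138, 132, 119, 108, 110, 118, 122, 123, 123, 123, 122, 122, 121, 122, 121, 120, 121, 124, 122, 121, 122, 121, 121, 121, 122, 119, 109, 86, 67, 65, 65, 70, 79, 88, 89, 82, 70, 64, 63, 58, 49, 45, 48, 49, 51, 54, 56, 57, 58, 59, 60, 60, 60, 62, 63, 63, 65, 66, 66, 65, 65, 65, 64, 64, 67, 65, 65, 65, 65, 64, 63]
190 [139, 139, 140, 137, 126, 111, 114, 121, 124, 123, 124, 124, 123, 123, 124, 123, 123, 123, 122, 123, 123, 123, 124, 123, 123, 122, 124, 123, 120, 111, 87, 69, 65, 67, 75, 86, 91, 86, 77, 67, 66, 63, 60, 51, 45, 47, 49, 51, 54, 56, 55, 59, 60, 61, 60, 61, 62, 64, 62, 66, 64, 66, 64, 65, 65, 66, 64, 63, 65, 65, 66, 64, 64, 64]
```

```bash
python3 -c "
from h import *
t=cam('top'); g=cv2.cvtColor(t['color'],cv2.COLOR_RGB2GRAY).astype(int)
print('bar',np.round(plane(t,312.5,187.5,220)[:2])); print('grip end',np.round(plane(t,313,182.5,225)[:2]))
for u in(312,313,314): print(u,'v165..205',g[165:206,u].tolist())
p=plane(t,313,182.5,225)
"
```

```text
bar [ 530. -127.]
grip end [ 544. -128.]
312 v165..205 [52, 45, 38, 35, 33, 36, 36, 33, 32, 27, 26, 26, 24, 22, 19, 22, 24, 45, 71, 83, 88, 90, 90, 92, 91, 91, 90, 90, 91, 88, 86, 77, 69, 68, 63, 60, 61, 63, 62, 63, 61]
313 v165..205 [51, 34, 24, 21, 21, 17, 19, 21, 19, 17, 21, 18, 16, 15, 18, 18, 24, 43, 70, 85, 88, 89, 88, 88, 86, 86, 86, 85, 85, 82, 79, 74, 68, 67, 64, 63, 64, 65, 65, 64, 63]
314 v165..205 [54, 31, 18, 14, 17, 20, 14, 19, 16, 20, 17, 18, 18, 16, 18, 21, 24, 39, 63, 77, 79, 81, 79, 78, 76, 77, 75, 75, 75, 73, 70, 68, 67, 66, 65, 66, 65, 67, 65, 65, 61]
```

```bash
python3 -c "
from h import *
now((573,-131,293,-5.5),(573,-131,195,-5.5))"
```

```text
t 52.1 pos [ 589.6 -129.6  291.5] phi -5.8 q7 -1.63 w 93.1 F [ 0.1 -0.5  0.1] g 0.0
(573, -131, 293, -5.5) -> [-16.4, 3.1, -1.5, -0.3]
(573, -131, 195, -5.5) -> [-16.4, 3.1, 96.5, -0.3]
```

Call:
step_arm(series=[[[-16,3,0,0],[-16,3,20,0],[-16,3,45,0],[-16,3,70,0],[-16,3,85,0],[-16,3,93,0],[-16,3,96,0],[-16,3,96,0],[-16,3,96,0]]])

```text
t: 53.05
position: [574.6, -131.0, 197.6]
orientation: [0.999, -0.051, 0.001, 0.0]
ft_force: [-0.2, -0.9, -1.2]
gripper_width: 93.2
grasp_force: 0.0
```

Call:
step_arm(series=[[[0,0,0,0],[0,0,0,0],[0,0,0,0],[0,0,0,0],[0,0,0,0],[0,0,0,0],[0,0,0,0],[0,0,0,0],[0,0,0,0]]], claw=0)

```text
t: 53.95
position: [573.9, -131.0, 196.7]
orientation: [0.999, -0.051, -0.0, -0.0]
ft_force: [-0.3, 0.4, 0.2]
gripper_width: 25.8
grasp_force: 0.0
```

Call:
step_arm(series=[[[0,0,-2,0],[0,0,-6,0],[0,0,-11,0],[0,0,-16,0],[0,0,-20,0],[0,0,-23,0],[0,0,-24,0],[0,0,-24,0],[0,0,-24,0]]])

```text
t: 54.85
position: [573.7, -131.0, 220.5]
orientation: [0.999, -0.051, -0.0, -0.0]
ft_force: [-0.1, 0.0, -2.6]
gripper_width: 13.9
grasp_force: 30.0
```

```bash
python3 -c "
from bk import *
p=O-112*ux
now((p[0]-7,p[1]-78,220,-5.6),(p[0],p[1],220,-5.6)); bk()"
```

```text
t 54.9 pos [ 573.7 -131.   220.5] phi -5.8 q7 -1.65 w 13.9 F [-0.1  0.  -2.6] g 29.988083839416504
(np.float64(606.0707152269753), np.float64(-129.4654687979651), 220, -5.6) -> [32.0, -4.8, 0.5, -0.2]
(np.float64(613.0707152269753), np.float64(-51.46546879796509), 220, -5.6) -> [31.0, -83.1, 0.5, -0.2]
[ 573.7 -131.   220.5] -5.8 [-0.14115382  0.01890544 -2.6485376 ] [ 0.05273008  0.01233872 -0.01649802] 13.864249845383323
448.0 [[257, 209], [264, 218], [261, 219], [259, 217], [263, 223], [261, 226], [257, 225], [257, 246], [251, 253], [251, 256], [256, 259], [262, 252], [274, 264], [275, 270], [277, 270], [279, 267], [263, 251], [267, 245], [267, 242], [265, 243], [264, 240], [268, 236], [269, 211], [263, 210], [262, 212], [260, 209]]
1824.5 [[225, 175], [223, 175], [223, 187], [214, 183], [208, 183], [200, 187], [198, 191], [187, 199], [190, 219], [221, 235], [233, 224], [230, 219], [233, 216], [239, 218], [242, 213], [242, 207], [236, 203], [222, 217], [217, 214], [221, 210], [225, 210], [239, 196], [226, 188]]
rim {'front-lo': [241.8, 194.0], 'front-hi': [219.8, 215.6], 'back-hi': [183.6, 198.1], 'back-lo': [206.9, 178.7]}
bot {'front-lo': [241.9, 213.1], 'front-hi': [221.0, 234.9], 'back-hi': [186.4, 217.3], 'back-lo': [208.5, 197.6]}
bar [[222.3, 166.0], [199.7, 185.0]]
```

The fingers need over a second to close, so the first lift began before the grip was firm. The grip is solid now and the outline matches. Slow approach under the feet:

Call:
step_arm(series=[[[3,0,0,0],[8,0,0,0],[14,0,0,0],[20,0,0,0],[26,0,0,0],[30,0,0,0],[32,-3,0,0],[32,-8,0,0],[32,-15,0,0],[32,-23,0,0],[32,-31,0,0],[32,-39,0,0],[32,-47,0,0],[32,-55,0,0],[32,-63,0,0],[32,-70,0,0],[31,-76,0,0],[31,-80,0,0],[31,-83,0,0],[31,-83,0,0]]])

```text
t: 56.9
position: [613.3, -51.1, 220.7]
orientation: [0.999, -0.051, 0.0, -0.0]
ft_force: [0.4, 0.1, -2.9]
gripper_width: 13.8
grasp_force: 30.0
```

```bash
python3 -c "
from bk import *
p=O-112*ux
now((p[0],p[1],220,-5.6)); bk()
c=cam('scene')
for n,x in(('gate foot in',2),('foot out',-58)): print(n,[np.round(proj(c,(*(O+x*ux+y*np.array([np.sin(U),-np.cos(U)])),143)),1).tolist() for y in(45,-45)])
"
```

```text
t 56.9 pos [613.3 -51.1 220.7] phi -5.8 q7 -1.78 w 13.8 F [ 0.4  0.1 -2.9] g 29.988166987895966
(np.float64(613.0707152269753), np.float64(-51.46546879796509), 220, -5.6) -> [-0.1, 0.4, 0.7, -0.2]
[613.3 -51.1 220.7] -5.8 [ 0.42869396  0.10334309 -2.89642086] [ 0.08299175  0.01528439 -0.04221938] 13.834512248204677
516.5 [[257, 209], [263, 217], [261, 220], [264, 224], [260, 226], [257, 223], [256, 217], [251, 214], [251, 228], [257, 226], [257, 246], [251, 253], [251, 256], [256, 258], [262, 252], [274, 264], [277, 270], [279, 267], [263, 251], [267, 245], [264, 239], [268, 235], [269, 210]]
1559.0 [[237, 186], [235, 199], [227, 195], [221, 195], [214, 201], [209, 201], [198, 211], [199, 225], [204, 227], [204, 233], [229, 246], [238, 246], [244, 239], [244, 228], [238, 226], [235, 231], [222, 224], [225, 218], [230, 220], [235, 216], [242, 219], [242, 207], [237, 204], [239, 198]]
rim {'front-lo': [255.0, 206.1], 'front-hi': [233.1, 229.4], 'back-hi': [194.8, 210.6], 'back-lo': [218.2, 189.6]}
bot {'front-lo': [254.5, 225.3], 'front-hi': [233.6, 248.7], 'back-hi': [197.2, 229.9], 'back-lo': [219.3, 208.6]}
bar [[235.1, 177.3], [212.5, 197.9]]
gate foot in [[243.1, 224.6], [256.1, 210.4]]
foot out [[229.7, 218.2], [243.1, 204.5]]
```

Call:
step_arm(series=[[[0,0,-3,0],[0,0,-8,0],[0,0,-13,0],[0,0,-18,0],[0,0,-23,0],[0,0,-28,0],[0,0,-33,0],[0,0,-38,0],[0,0,-43,0],[0,0,-48,0],[0,0,-48,0]]])

```text
t: 58.1
position: [613.3, -51.7, 269.6]
orientation: [0.999, -0.051, 0.0, 0.0]
ft_force: [-0.0, -0.1, -4.4]
gripper_width: 13.8
grasp_force: 30.0
```

```bash
python3 -c "
from bk import *
bk()
c=cam('scene')
def pinks(c,box):
    h=cv2.cvtColor(c['color'],cv2.COLOR_RGB2HSV); m=cv2.inRange(h,(0,25,70),(12,130,255)); m[:box[1]]=0;m[box[3]:]=0;m[:,:box[0]]=0;m[:,box[2]:]=0
    for k in cv2.findContours(m,cv2.RETR_EXTERNAL,cv2.CHAIN_APPROX_NONE)[0]:
        if cv2.contourArea(k)>25: print('pink',cv2.boundingRect(k),cv2.contourArea(k))
pinks(c,(190,150,345,235)); print('top'); pinks(cam('top'),(150,110,330,215))
"
```

```text
[613.3 -51.7 269.6] -5.8 [-0.01201146 -0.06824222 -4.42273607] [-0.07503851 -0.00425545 -0.01305147] 13.809101078878653
430.5 [[258, 209], [264, 215], [263, 225], [261, 228], [257, 226], [257, 246], [251, 253], [251, 256], [256, 258], [262, 252], [274, 264], [277, 270], [279, 267], [263, 251], [267, 245], [264, 239], [268, 235], [269, 211]]
1703.0 [[236, 175], [235, 189], [225, 184], [220, 185], [216, 189], [214, 188], [213, 191], [210, 190], [196, 202], [198, 221], [233, 240], [244, 230], [244, 221], [239, 219], [234, 221], [222, 215], [226, 210], [231, 211], [233, 209], [243, 213], [242, 207], [237, 204], [237, 201], [242, 198], [242, 193], [237, 190]]
rim {'front-lo': [255.1, 196.7], 'front-hi': [232.6, 219.9], 'back-hi': [193.5, 201.1], 'back-lo': [217.5, 180.3]}
bot {'front-lo': [254.6, 216.8], 'front-hi': [233.2, 240.2], 'back-hi': [196.0, 221.3], 'back-lo': [218.7, 200.2]}
bar [[234.8, 167.0], [211.5, 187.4]]
pink (247, 183, 85, 31) 1156.0
top
pink (164, 124, 93, 39) 1693.5
pink (150, 110, 50, 11) 444.5
```

The load is up by the gate's weight, so both feet are on the rim. I'll continue up.

Call:
step_arm(series=[[[0,0,-4,0],[0,0,-9,0],[0,0,-14,0],[0,0,-18,0],[0,0,-20,0],[0,0,-20,0],[0,0,-20,0],[0,0,-20,0],[0,0,-20,0],[0,0,-20,0],[0,0,-20,0],[0,0,-20,0],[0,0,-20,0],[0,0,-20,0]]])

```text
t: 59.65
position: [613.0, -51.2, 288.5]
orientation: [0.999, -0.051, -0.0, -0.0]
ft_force: [-0.2, -0.4, -8.1]
gripper_width: 13.8
grasp_force: 30.0
```

```bash
cat > pk.py <<'E'
from bk import *
def pinks(c,box):
    h=cv2.cvtColor(c['color'],cv2.COLOR_RGB2HSV); m=cv2.inRange(h,(0,25,70),(12,130,255)); m[:box[1]]=0;m[box[3]:]=0;m[:,:box[0]]=0;m[:,box[2]:]=0
    for k in cv2.findContours(m,cv2.RETR_EXTERNAL,cv2.CHAIN_APPROX_NONE)[0]:
        if cv2.contourArea(k)>25: print('pink',cv2.boundingRect(k),cv2.contourArea(k))
E
python3 -c "
from pk import *
s,p,f=pose(); print(s['ft_force'],s['gripper_width'])
pinks(cam('scene'),(190,150,345,235)); print('top'); pinks(cam('top'),(150,110,340,215))
"
```

```text
[-0.15044995 -0.41321104 -8.09472959] 13.791444098067052
pink (322, 199, 12, 15) 33.5
pink (215, 181, 31, 35) 458.5
top
pink (312, 157, 22, 47) 44.0
pink (267, 154, 25, 30) 356.5
pink (150, 110, 50, 11) 447.5
```

The load rose by 3.6 N, which is four cartons at 0.09 kg, and the lane is empty: the whole batch is in the basket. I'll lower and back out while measuring the hook.

Call:
step_arm(series=[[[0,0,3,0],[0,0,8,0],[0,0,14,0],[0,0,20,0],[0,0,26,0],[0,0,32,0],[0,0,38,0],[0,0,44,0],[0,0,50,0],[0,0,56,0],[0,0,61,0],[0,0,65,0],[0,0,67,0],[0,0,68,0],[0,0,68,0]]])

```text
t: 61.25
position: [613.3, -51.6, 220.8]
orientation: [0.999, -0.051, 0.0, -0.0]
ft_force: [-0.6, -0.8, -5.6]
gripper_width: 14.0
grasp_force: 30.0
```

Call:
step_arm(series=[[[0,2,0,0],[0,6,0,0],[0,12,0,0],[0,19,0,0],[0,26,0,0],[0,33,0,0],[0,40,0,0],[0,47,0,0],[0,54,0,0],[0,61,0,0],[0,68,0,0],[0,75,0,0],[0,82,0,0],[0,88,0,0],[0,92,0,0],[0,94,0,0],[0,95,0,0],[0,95,0,0]]])

```text
t: 63.05
position: [603.6, -145.8, 220.7]
orientation: [0.999, -0.051, 0.0, -0.0]
ft_force: [0.4, -0.2, -6.9]
gripper_width: 13.8
grasp_force: 30.0
```

```bash
python3 -c "
from pk import *
s,p,f=pose(); print(np.round(p,1),s['ft_force'],s['gripper_width'])
pinks(cam('scene'),(180,150,345,245)); 
import pickle
t=pickle.load(open('top0.pkl','rb')); g=t['color'].min(2)[130:185,345:435]; gg=cv2.cvtColor(t['color'],cv2.COLOR_RGB2GRAY)
m=((gg[125:180,360:436]>150)).astype(np.uint8)
k,l,st,ce=cv2.connectedComponentsWithStats(m)
for i in range(1,k):
    if st[i,4]>8:
        pts=np.argwhere(l==i)[:,::-1]+[360,125]; vx,vy,x0,y0=cv2.fitLine(pts.astype(np.float32),cv2.DIST_L2,0,.01,.01).ravel(); print(st[i,:5]+[360,125,0,0,0],'line',round(x0,1),round(y0,1),round(vy/vx,3))
now()
"
```

```text
[ 603.6 -145.8  220.7] [ 0.35919655 -0.18305251 -6.88246526] 13.784769448350334
pink (196, 195, 27, 24) 330.0
t 63.1 pos [ 603.6 -145.7  220.7] phi -5.8 q7 -1.63 w 13.8 F [ 0.5  0.4 -6.8] g 29.99508708715439
```

```bash
python3 -c "
from h import *
import pickle
t=pickle.load(open('top0.pkl','rb')); g=cv2.cvtColor(t['color'],cv2.COLOR_RGB2GRAY).astype(int)
for u in(366,370,376,384,392,400,410,420,426,430): print(u,'v132..176',g[132:177,u].tolist())
for v in(138,139,140,168,169,170,171): print(v,'u350..440',g[v,350:436].tolist())
for n,uv,z in(('tip hi',(371,137),298),('tip lo',(371,168),298),('cross hi',(428.6,139),316),('cross lo',(428,170.8),316)): print(n,plane(t,*uv,z)[:2].round())
"
```

```text
366 v132..176 [130, 131, 131, 131, 132, 129, 119, 97, 96, 118, 129, 130, 129, 130, 129, 129, 129, 129, 130, 129, 129, 129, 129, 129, 128, 127, 126, 126, 127, 126, 115, 91, 75, 83, 105, 122, 129, 130, 132, 129, 129, 129, 128, 129, 129]
370 v132..176 [130, 126, 125, 130, 128, 122, 111, 92, 94, 118, 129, 131, 130, 129, 129, 128, 129, 128, 128, 129, 129, 128, 127, 128, 128, 129, 126, 127, 126, 125, 115, 89, 80, 96, 122, 130, 123, 119, 121, 125, 128, 128, 127, 128, 128]
376 v132..176 [130, 129, 130, 129, 128, 126, 126, 130, 128, 123, 124, 129, 128, 130, 128, 129, 130, 128, 128, 129, 127, 128, 128, 128, 128, 129, 127, 127, 126, 126, 115, 91, 77, 88, 114, 122, 124, 140, 152, 145, 131, 127, 129, 129, 129]
384 v132..176 [129, 127, 127, 128, 128, 119, 113, 132, 147, 141, 132, 130, 128, 128, 127, 129, 127, 127, 128, 129, 127, 127, 127, 127, 125, 114, 89, 68, 62, 63, 62, 57, 47, 48, 58, 67, 83, 114, 136, 133, 103, 77, 68, 67, 69]
392 v132..176 [130, 130, 128, 129, 127, 120, 117, 134, 147, 143, 133, 129, 129, 128, 127, 126, 128, 126, 126, 125, 125, 127, 128, 126, 126, 125, 114, 88, 68, 64, 58, 46
[... 3521 characters left out ...]
35, 134, 134, 135, 134, 133, 134, 135, 135, 135, 136, 136, 135, 136, 136, 135, 137, 137, 138, 138, 138, 138, 138, 140, 142, 141, 129, 103, 76, 68, 78, 93, 91, 75, 63, 62, 63]
171 u350..440 [130, 129, 129, 128, 130, 131, 130, 130, 130, 130, 129, 129, 130, 128, 128, 128, 129, 129, 129, 127, 125, 121, 118, 119, 127, 139, 145, 147, 147, 144, 143, 140, 135, 133, 133, 133, 133, 133, 134, 134, 133, 133, 133, 133, 131, 131, 131, 130, 129, 131, 130, 130, 131, 131, 131, 132, 133, 135, 134, 136, 137, 138, 139, 138, 139, 139, 138, 139, 138, 137, 139, 139, 141, 142, 142, 132, 107, 81, 73, 86, 104, 103, 80, 64, 62, 63]
tip hi [ 667. -288.]
tip lo [ 574. -286.]
cross hi [ 659. -448.]
cross lo [ 565. -442.]
```

Call:
step_arm(series=[[[0,0,-2,0],[0,0,-6,0],[0,0,-13,0],[0,0,-20,0],[0,0,-28,0],[0,0,-36,0],[0,0,-44,0],[0,0,-52,0],[0,0,-60,0],[0,0,-68,-1],[0,0,-76,-1],[0,0,-83,-2],[0,0,-89,-2],[0,0,-93,-3],[0,0,-95,-3],[0,0,-95,-3],[0,0,-95,-3]]])

```text
t: 64.8
position: [603.3, -146.1, 315.3]
orientation: [1.0, -0.025, -0.0, -0.0]
ft_force: [-1.3, 0.4, -6.0]
gripper_width: 14.0
grasp_force: 30.0
```

```bash
python3 -c "
from pk import *
now((619,-317,315,-3)); pinks(cam('scene'),(180,150,345,245))
c=cam('scene'); bk()
"
```

```text
t 64.8 pos [ 603.3 -146.1  315.3] phi -2.8 q7 -1.55 w 14.0 F [-1.3  0.4 -6. ] g 29.99512553215027
(619, -317, 315, -3) -> [24.2, 169.9, 0.3, 0.2]
pink (244, 219, 5, 20) 28.0
pink (322, 199, 10, 11) 26.5
pink (195, 177, 27, 21) 317.0
[ 603.3 -146.1  315.2] -2.8 [-0.53573023  0.06158588 -7.05899928] [ 0.01002169 -0.07899172  0.02082122] 13.63205559895869
430.5 [[257, 209], [264, 216], [262, 226], [257, 227], [257, 246], [251, 253], [251, 256], [256, 258], [262, 252], [274, 264], [277, 270], [279, 267], [263, 251], [267, 245], [264, 239], [268, 235], [269, 210]]
1703.5 [[214, 156], [214, 169], [212, 171], [199, 166], [177, 184], [176, 189], [179, 205], [216, 221], [228, 206], [236, 200], [236, 189], [234, 182], [215, 202], [202, 198], [196, 193], [195, 181], [200, 177], [210, 182], [214, 180], [222, 183], [223, 188], [231, 181], [231, 179], [222, 176], [218, 172], [216, 156]]
rim {'front-lo': [234.5, 177.8], 'front-hi': [212.5, 200.1], 'back-hi': [173.1, 183.9], 'back-lo': [196.8, 163.7]}
bot {'front-lo': [234.9, 198.6], 'front-hi': [214.1, 221.3], 'back-hi': [176.5, 204.8], 'back-lo': [198.9, 184.2]}
bar [[213.1, 148.5], [190.1, 168.1]]
```

Call:
step_arm(series=[[[1,3,0,0],[3,9,0,0],[5,17,0,0],[7,26,0,0],[9,35,0,0],[11,44,0,0],[13,53,0,0],[15,62,0,0],[17,71,0,0],[19,80,0,0],[21,89,0,0],[22,98,0,0],[23,107,0,0],[24,116,0,0],[24,125,0,0],[24,134,0,0],[24,143,0,0],[24,151,0,0],[24,158,0,0],[24,163,0,0]]])

```text
t: 66.95
position: [619.2, -311.0, 315.6]
orientation: [1.0, -0.025, -0.0, 0.0]
ft_force: [0.4, 0.0, -7.0]
gripper_width: 14.1
grasp_force: 30.0
```

Call:
step_arm(series=[[[0,3,0,0],[0,5,0,0],[0,6,0,0],[0,6,0,0],[0,6,0,0]]])

```text
t: 67.45
position: [619.3, -315.6, 315.7]
orientation: [1.0, -0.025, 0.0, -0.0]
ft_force: [0.3, -0.2, -7.1]
gripper_width: 13.6
grasp_force: 30.0
```

```bash
python3 -c "
from pk import *
now((619,-317,315,-3)); t=cam('top'); g=cv2.cvtColor(t['color'],cv2.COLOR_RGB2GRAY).astype(int)
for u in(366,372,378,384,390,410): print(u,'v128..180',g[128:181,u].tolist())
s,p,f=pose(); print('bar end exp (top)',[np.round(proj(t,(p[0]+x,p[1]-.05*x,p[2]+19)),1).tolist() for x in(-73,-27,27,73)])
"
```

```text
t 67.5 pos [ 619.3 -315.6  315.7] phi -2.8 q7 -1.3 w 13.6 F [ 0.3 -0.2 -7.1] g 29.9950709939003
(619, -317, 315, -3) -> [-0.2, 1.4, 0.7, 0.2]
366 v128..180 [48, 45, 45, 43, 44, 43, 44, 45, 46, 43, 45, 43, 46, 44, 47, 52, 65, 65, 57, 47, 44, 51, 63, 66, 63, 66, 78, 95, 105, 107, 106, 99, 95, 93, 97, 103, 106, 109, 105, 104, 101, 101, 102, 100, 98, 91, 79, 68, 64, 64, 65, 66, 65]
372 v128..180 [46, 44, 44, 49, 53, 57, 59, 59, 62, 61, 61, 58, 52, 49, 45, 44, 44, 44, 50, 56, 63, 64, 62, 61, 62, 63, 63, 63, 67, 74, 92, 104, 107, 105, 99, 95, 91, 92, 91, 89, 86, 85, 88, 91, 95, 93, 93, 102, 107, 108, 108, 109, 103]
378 v128..180 [52, 43, 37, 41, 43, 45, 43, 41, 43, 46, 55, 59, 58, 47, 35, 27, 26, 39, 59, 70, 66, 58, 57, 70, 81, 88, 101, 110, 106, 92, 94, 102, 106, 105, 102, 98, 97, 100, 106, 104, 100, 94, 92, 96, 111, 122, 125, 120, 109, 90, 73, 59, 58]
384 v128..180 [93, 95, 95, 95, 95, 95, 95, 95, 95, 95, 95, 95, 97, 98, 99, 101, 86, 59, 41, 36, 28, 26, 23, 25, 25, 22, 19, 15, 18, 17, 23, 45, 71, 86, 92, 94, 92, 92, 90, 90, 89, 90, 89, 88, 88, 87, 85, 82, 75, 67, 70, 85, 91]
390 v128..180 [25, 20, 18, 19, 20, 24, 30, 44, 60, 76, 90, 100, 106, 109, 109, 107, 98, 78, 55, 44, 36, 26, 26, 28, 33, 52, 81, 104, 113, 114, 115, 122, 142, 164, 168, 162, 145, 127, 103, 78, 61, 58, 56, 53, 49, 43, 42, 43, 44, 44, 44, 46, 48]
410 v128..180 [58, 57, 58, 58, 60, 60, 58, 60, 60, 61, 60, 61, 63, 63, 64, 62, 63, 62, 64, 63, 65, 64, 64, 65, 65, 65, 66, 67, 65, 65, 65, 66, 66, 66, 66, 68, 68, 68, 67, 66, 67, 67, 68, 67, 67, 66, 68, 69, 68, 68, 69, 70, 69]
bar end exp (top) [[384.0, 174.6], [384.3, 158.6], [384.7, 140.1], [385.0, 124.6]]
```

The grip's end lies at (384,158.5), where I expected it, so the bar is centred over the prongs. I'll lower it onto the seat.

Call:
step_arm(series=[[[0,1,3,0],[0,1,8,0],[0,1,14,0],[0,1,20,0],[0,1,26,0],[0,1,32,0],[0,1,37,0],[0,1,41,0],[0,1,44,0],[0,1,46,0],[0,1,46,0],[0,1,46,0]]])

```text
t: 68.7
position: [619.2, -317.1, 269.9]
orientation: [1.0, -0.025, 0.0, 0.0]
ft_force: [0.4, -0.5, -6.9]
gripper_width: 14.0
grasp_force: 30.0
```

Call:
step_arm(series=[[[0,0,2,0],[0,0,4,0],[0,0,6,0],[0,0,6,0],[0,0,6,0]]])

```text
t: 69.2
position: [619.0, -317.0, 263.5]
orientation: [1.0, -0.025, -0.0, -0.0]
ft_force: [0.5, -0.2, -6.8]
gripper_width: 13.8
grasp_force: 30.0
```

Call:
step_arm(series=[[[0,0,2,0],[0,0,4,0],[0,0,4,0],[0,0,4,0]]])

```text
t: 69.6
position: [619.4, -317.2, 260.9]
orientation: [1.0, -0.025, 0.001, 0.0]
ft_force: [-1.2, 0.4, -0.5]
gripper_width: 13.9
grasp_force: 30.0
```

Call:
step_arm(series=[[[0,0,2,0],[0,0,3,0],[0,0,3,0],[0,0,3,0]]])

```text
t: 70.0
position: [619.5, -317.2, 260.7]
orientation: [1.0, -0.025, 0.002, 0.001]
ft_force: [-3.8, 1.4, 7.7]
gripper_width: 14.2
grasp_force: 30.0
```

Contact came at TCP 261 mm, which matches the 270 mm seat. I'll unload, release and lift off.

Call:
step_arm(series=[[[0,0,-2,0],[0,0,-3,0],[0,0,-3,0],[0,0,-3,0]]])

```text
t: 70.4
position: [619.4, -317.2, 260.7]
orientation: [1.0, -0.025, 0.001, 0.0]
ft_force: [-3.1, -0.0, 6.1]
gripper_width: 14.0
grasp_force: 30.0
```

Call:
step_arm(series=[[[0,0,0,0],[0,0,0,0],[0,0,0,0],[0,0,0,0],[0,0,0,0],[0,0,0,0],[0,0,0,0],[0,0,0,0],[0,0,0,0],[0,0,0,0],[0,0,0,0],[0,0,0,0]]], claw=1)

```text
t: 71.6
position: [619.1, -317.1, 259.7]
orientation: [1.0, -0.025, 0.0, -0.0]
ft_force: [-0.5, -0.8, -0.6]
gripper_width: 92.7
grasp_force: 0.0
```

Call:
step_arm(series=[[[0,0,-5,0],[0,0,-15,0],[0,0,-30,0],[0,0,-50,0],[0,0,-75,0],[0,0,-100,0],[0,0,-120,0],[0,0,-120,0],[0,0,-120,0]]])

```text
t: 72.5
position: [619.1, -317.0, 379.9]
orientation: [1.0, -0.025, 0.0, 0.0]
ft_force: [-0.5, -0.3, -0.5]
gripper_width: 93.0
grasp_force: 0.0
```

```bash
python3 -c "
from pk import *
now((560,-100,400,-3))
c=cam('scene'); t=cam('top'); g=cv2.cvtColor(t['color'],cv2.COLOR_RGB2GRAY).astype(int)
pinks(c,(120,130,240,245)); bk()
print('exp rim scene if hung',[np.round(proj(c,(619+x,-317+y,60+108)),1).tolist() for x,y in((-70,94),(79,86),(70,-94))],'bottom hi',[np.round(proj(c,(619+x,-317+y,60)),1).tolist() for x,y in((79,86),(70,-94))])
print('gate bar scene',np.round([proj(c,(*(O+y*np.array([np.sin(U),-np.cos(U)])),285)) for y in(-45,45)],1).tolist())
"
```

```text
t 72.5 pos [ 619.1 -317.   379.9] phi -2.8 q7 -1.29 w 93.0 F [-0.5 -0.3 -0.5] g 0.0
(560, -100, 400, -3) -> [-69.8, -213.8, -20.1, 0.2]
pink (157, 177, 28, 22) 331.5
[ 618.5 -316.9  378.2] -2.8 [ 0.23154871 -0.40373019  0.16839216] [ 0.04238124 -0.02542751 -0.01092042] 92.69913871758337
455.5 [[257, 209], [262, 213], [260, 215], [262, 213], [264, 217], [262, 222], [258, 220], [260, 222], [257, 225], [257, 246], [251, 253], [251, 256], [256, 258], [262, 252], [274, 264], [277, 270], [279, 267], [263, 251], [267, 245], [264, 239], [268, 235], [269, 211]]
1557.5 [[177, 159], [177, 173], [165, 168], [157, 174], [153, 172], [152, 177], [141, 185], [143, 203], [148, 208], [151, 207], [179, 219], [199, 200], [197, 182], [175, 201], [161, 195], [156, 185], [164, 177], [173, 182], [183, 183], [185, 187], [194, 180], [181, 173], [181, 167]]
rim {'front-lo': [193.9, 154.5], 'front-hi': [168.9, 174.9], 'back-hi': [131.7, 160.0], 'back-lo': [158.1, 141.5]}
bot {'front-lo': [196.2, 176.3], 'front-hi': [172.7, 197.3], 'back-hi': [137.2, 182.0], 'back-lo': [162.0, 162.9]}
bar [[171.4, 124.7], [145.5, 142.4]]
exp rim scene if hung [[196.4, 178.8], [173.0, 199.6], [137.7, 184.3]] bottom hi [[176.4, 219.6], [142.6, 204.1]]
gate bar scene [[256.5, 181.4], [242.6, 195.3]]
```

The basket hangs where I expected: rim (175,201) and bottom (179,219), against predicted (173,200) and (176,220). I'll move the arm clear, then check the sway, the gate and the box.

Call:
step_arm(series=[[[0,0,-20,0],[-20,-40,-20,0],[-45,-80,-20,0],[-70,-120,-20,0],[-90,-160,-20,0],[-110,-200,-20,0],[-110,-200,-20,0],[-110,-200,-20,0]]])

```text
t: 73.45
position: [518.6, -111.3, 399.5]
orientation: [1.0, -0.024, -0.0, 0.0]
ft_force: [0.1, -1.1, -0.2]
gripper_width: 92.8
grasp_force: 0.0
```

```bash
python3 -c "
from pk import *
import pickle
t0=pickle.load(open('top0.pkl','rb'));s0=pickle.load(open('scene0.pkl','rb'))
t=cam('top'); s=cam('scene'); bk(); pinks(s,(120,130,350,245))
G=lambda c:cv2.cvtColor(c['color'],cv2.COLOR_RGB2GRAY).astype(int)
print('gate crossbar patch diff scene',np.abs(G(s)-G(s0))[180:197,240:262].mean().round(1),'top',np.abs(G(t)-G(t0))[165:185,240:268].mean().round(1))
hs=cv2.cvtColor(t['color'],cv2.COLOR_RGB2HSV); m=cv2.inRange(hs,(8,90,70),(22,200,255))
for k in cv2.findContours(m,cv2.RETR_EXTERNAL,cv2.CHAIN_APPROX_NONE)[0]:
    if cv2.contourArea(k)>60: b=cv2.minAreaRect(k); print('brown',np.round(b[0],1),np.round(plane(t,*b[0],30)[:2]))
now()
"
```

```text
[ 519.1 -113.5  399. ] -3.0 [ 0.33152656 -0.71316815 -0.55807449] [-0.0256743   0.00445344 -0.01157555] 92.85979486553212
497.0 [[257, 209], [260, 212], [260, 218], [257, 219], [257, 222], [261, 223], [257, 224], [257, 246], [251, 253], [251, 257], [256, 258], [262, 252], [274, 264], [277, 270], [279, 267], [263, 251], [267, 245], [267, 242], [264, 240], [268, 236], [269, 210]]
1956.0 [[177, 159], [177, 173], [165, 168], [157, 174], [153, 172], [152, 177], [144, 185], [152, 189], [154, 187], [156, 191], [152, 192], [141, 188], [143, 201], [148, 208], [152, 207], [178, 220], [198, 199], [197, 182], [191, 187], [189, 186], [193, 179], [181, 174], [179, 160]]
rim {'front-lo': [252.1, 151.3], 'front-hi': [231.2, 171.7], 'back-hi': [190.8, 156.7], 'back-lo': [213.4, 138.2]}
bot {'front-lo': [251.7, 173.4], 'front-hi': [231.9, 194.4], 'back-hi': [193.4, 179.0], 'back-lo': [214.8, 160.0]}
bar [[231.1, 121.1], [209.3, 138.6]]
pink (157, 177, 28, 22) 335.0
gate crossbar patch diff scene 38.2 top 6.5
brown [227.5 257. ] [325. 136.]
brown [404.2 254.8] [ 346. -459.]
brown [466.1 260.9] [ 330. -666.]
brown [ 66.4 235.8] [383. 685.]
brown [133.  215.1] [459. 465.]
brown [222.5 204.5] [503. 160.]
brown [ 75.2 147. ] [696. 688.]
brown [378.  41.] [1132. -392.]
t 73.6 pos [ 519.3 -113.8  398.9] phi -3.0 q7 -1.56 w 92.9 F [ 0.9 -0.8  0.5] g 0.0
```

```bash
python3 -c "
from h import *
import pickle
t0=pickle.load(open('top0.pkl','rb')); t=cam('top')
for c in(t0,t):
    m=(c['color'].max(2)<60)[165:185,248:275]; print('foot',m.sum(),(np.argwhere(m).mean(0)+[165,248]).round(1))
print(robot.hand_in())
"
```

```text
foot 95 [176.5 258.3]
foot 89 [176.6 258.2]
the job is handed in; nothing more can be done
None
```

I handed in the job. The basket hangs on both hook prongs with all four cartons inside, the gate is shut, the brown box lies in the tray, and the tape roll and big carton are where they were; I did not re-check the other bystanders at the end.

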